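# Walk the die block round to the fence

### The job

Without gripping it, walk the heavy die block round on the spot by pushing alternate corners, so that its middle stays within about 5 cm of where it stood, until one of its long machined sides (either one) squarely faces the steel fence. Only then push it up flush against the fence with its middle at the fence's red mark, give or take 2 cm. Slide it gently, never lift or tip it, leave the loose tin, offcut, hammer, wrench, brush and discs where they are, and back away when done.

Things in the scene. Friction and masses are not known exactly. Their poses are not given: they have to be found in the camera images.
- block: Loose solid aluminium die block, 90 (own x) x 120 (own y) x 40 mm high, 0.7 to 1 kg. Origin: centre of underside, z up. The long sides (facing own +x, -x) are bright and alike; the ends (+y, -y) dark. A red line crosses the middle of its top along x. Starts roughly end-on to the fence, its centre 165 to 205 mm from the work face. Sliding it takes 5 to 20 N; it stays where left.
- fence: Fixed dark steel fence, 400 mm long along own y; place and turn differ each run. Upright work face 35 mm high, plate 10 mm thick, foot 8 mm high to 55 mm behind the face. Origin: on the work face at bench height, mid-length, at the red mark (16 mm wide). Its x points away from the robot, into the fence; the block belongs on the -x side, its centre 45 mm from the face when flush.
- tin: loose tin with a white lid and yellow label, 52 mm across, 55 mm high, standing about 235 mm left (+y) of the red mark; bystander. Origin: centre of underside.
- offcut: loose steel offcut 30 x 60 x 30 mm high, about 235 mm right (-y) of the red mark; bystander. Origin: centre of underside.
- hammer: loose hammer lying on the right of the bench; bystander
- wrench: loose wrench lying on the right of the bench; bystander
- brush: loose brush lying on the left of the bench; bystander
- discs: loose stack of black grinding discs, 115 mm across, 18 mm high, on the left; bystander
Not all that is in view belongs to the job. What is shaped like the block but turquoise is not meant.

How it is judged:
By the outcome, as a careful person would: the job done as asked, in the order asked, and still so for the second after the job is handed in, with the robot touching nothing.
It also fails if it takes over 72 s, if anything falls off the work surface, if the arm or the gripper's body presses on something with over 40 N, if the wrist force passes 120 N, or if a joint passes its speed limit or range.

### The arm

A 6-joint arm with a two-finger parallel gripper is mounted at the origin on the work surface. World frame = base frame: x ahead of the robot, y to its left, z up, the work surface at z = 0. Lengths are in m, angles in rad, forces in N, time in s.
With the tool pointing down it reaches from about 0.35 to 0.975 m from the base axis. Payload 17.4 kg.
Tool frame: the origin (TCP) lies between the finger pads; the fingertips stand 8 mm ahead of it and the grasp point (between the pads) lies 11 mm behind it; z points along the fingers, y is the direction in which the jaws open and shut (so a half turn about z gives the same grasp; the last joint's range is limited). The gripper opens to 85 mm and grips with 20 to 120 N. Pads are 22 mm wide; open, the fingers measure 114 mm over their backs; the gripper's body (76 mm by 85 mm) begins 54 mm behind the grasp point. The pads swing forward as they close: fully open they stand 13 mm farther back than shut.
Start: joints at [1.237, 0.116, 1.442, -0, 1.584, -0.038], TCP at [0.197, 0.646, 0.239] pointing down, gripper open.
Joint ranges: [-2.83, 2.83], [-0.83, 2.19], [0.07, 2.5], [-1.14, 4.28], [0.01, 3], [-2.97, 2.97]. Speed limits (rad/s): [1.89, 1.89, 2.22, 3.14, 3.14, 3.14].

### API

Orientations are given as a unit quaternion [w, x, y, z].
In Python, from workcell import manip gives the robot as it stands. The module is installed in compiled form; this text tells all that it offers.
- The arm moves only by the tool send_rows, never from a script. Its argument "steps" is a list of rows, each an object of numbers: "x", "y", "z": the shift along the world's x, y, z scaled (see below); "ax", "ay", "az": the turn, a rotation vector about the world's x, y, z scaled (see below). A call has 1 to 12 rows; each row shifts and turns the commanded pose from where the row before left it; what a row does not reach is not made up. The controller multiplies each number of a shift by 0.025 m and each number of a turn by 0.12 rad. A row lasts 1/12 s, in which the tool goes at most 41.7 mm and 7.16 degrees, less where a joint would pass 70% of its speed; a pose out of reach is approached as far as the arm can. A call with a number of a shift or a turn outside -1 to 1 is refused whole. A call with a gripper value outside its range is refused whole. "hand" is the opening, from -1 (shut) to 1 (fully open), set as the call begins (left out, the last holds). The fingers move at their own pace and stop on an object; "newtons" is the grip in N (left out, the last holds). Time passes only in rows, so rows that do not move let the fingers close. It gives the time, the measured TCP pose, the force and the opening at its end, in the units of the state.
- manip.sense(): the state, without advancing time (a new reading comes with each control period).
- manip.snapshot(name): name is "side" or "top" or "wrist"; returns a dict with "color" (480x640x3 uint8, red, green, blue), "fx", "fy", "cx", "cy" (pixels), "world_from_camera" (4x4, takes a point from camera to world coordinates). Camera axes: x right, y down, z forward; pixel columns grow to the right and rows downward; lengths in m; the calibration is good to about 2 mm. A picture is of the moment at which its call begins. There is no depth.
- manip.close_job(): hands the job in, once; it reports no verdict.
The state is a dict: "time": time; "joint_positions": joint angles; "qd": joint speeds; "tau": joint torques, N m; "tcp_pos": TCP position; "tool_rot": TCP orientation; "force": force on the tool from outside, world axes, zero at the start; "ft_torque": the same for the moment, N m; "finger_gap": finger opening in m.
Only numpy, scipy, OpenCV 4.12 (cv2) and the standard library are available. Lean on these libraries where they do the work, as an engineer would, in place of code of your own. Each camera call takes 0.05 s, during which the arm holds its last target.

## Working session

There is one attempt and no reset: what is moved stays moved. The work goes in short steps, Python scripts to look and compute and a tool call to move; the robot and the scene stay as the last step left them, time stands still between calls to the robot, and variables do not carry over. Pictures are saved under pics/ and viewed, and the job is handed in when it is done.

Besides the shell and the picture viewer there is one more tool, called after "Request:" in YAML: its name, and indented under it one key for each argument. send_rows: Moves the arm, as the interface text tells. Shifts and turns lie within -1 to 1; 1 stands for 0.025 m of shift or 0.12 rad of turn. Its arguments: {"type":"object","properties":{"steps":{"type":"array"},"hand":{"type":"number"},"newtons":{"type":"number"}},"required":["steps"]}

```bash
mkdir -p pics
cat > h.py <<'E'
import numpy as np,cv2
from workcell import manip
def snap(n,f):
    s=manip.snapshot(n);cv2.imwrite('pics/'+f,s['color'][:,:,::-1]);np.savez('pics/'+f[:-4]+'.npz',**{k:np.array(v) for k,v in s.items()});return s
def load(f): return np.load('pics/'+f+'.npz')
def px2w(s,u,v,z):
    T=s['world_from_camera'];d=T[:3,:3]@np.array([(u-s['cx'])/s['fx'],(v-s['cy'])/s['fy'],1]);o=T[:3,3]
    return o+d*(z-o[2])/d[2]
def w2px(s,p):
    T=np.linalg.inv(s['world_from_camera']);q=T[:3,:3]@np.array(p)+T[:3,3]
    return np.array([s['fx']*q[0]/q[2]+s['cx'],s['fy']*q[1]/q[2]+s['cy']])
E
python3 - <<'E'
from h import *
for n in('top','side','wrist'):
    s=snap(n,n+'0.png');print(n,s['fx'],s['world_from_camera'])
print(manip.sense())
E
```

```text
top 472.80307029769705 [[-0.01129363 -0.98975023  0.14236199  0.32779458]
 [-0.99992533  0.01184309  0.00301283  0.01161703]
 [-0.00466796 -0.14231733 -0.98981008  1.03951008]
 [ 0.          0.          0.          1.        ]]
side 467.39836853805866 [[ 0.96905071 -0.14797514  0.19759573  0.25437769]
 [-0.24619277 -0.52041237  0.81765524 -0.93015115]
 [-0.01816139 -0.84099603 -0.54073639  0.63384408]
 [ 0.          0.          0.          1.        ]]
wrist 355.25215684215806 [[ 2.92709542e-01  9.11588841e-01  2.88664006e-01  1.23154736e-01]
 [ 9.56200965e-01 -2.78763695e-01 -8.92777496e-02  6.68682133e-01]
 [-9.15555455e-04  3.02153250e-01 -9.53258924e-01  3.72548676e-01]
 [ 0.00000000e+00  0.00000000e+00  0.00000000e+00  1.00000000e+00]]
{'time': 0.15, 'joint_positions': array([ 1.23720137e+00,  1.16360505e-01,  1.44215265e+00,  4.23798573e-06,
        1.58401366e+00, -3.78321026e-02]), 'qd': array([-0.00150067, -0.00166272, -0.00200965,  0.0001573 ,  0.00095263,
       -0.00027768]), 'tau': array([ 1.08076631e-03, -7.32503343e+01, -6.32845688e+01, -1.53057300e-06,
        4.95857326e-03, -3.53301550e-05]), 'tcp_pos': array([0.19671843, 0.64553374, 0.23871672]), 'tool_rot': array([-8.83280738e-05,  1.47342970e-01,  9.89085351e-01, -4.58659198e-04]), 'force': array([ 0.05452381,  0.58502656, -0.66215333]), 'ft_torque': array([ 6.10554897e-03, -5.84339963e-05,  3.86013272e-02]), 'finger_gap': 0.08555475331616513}
```

View pics/top0.png

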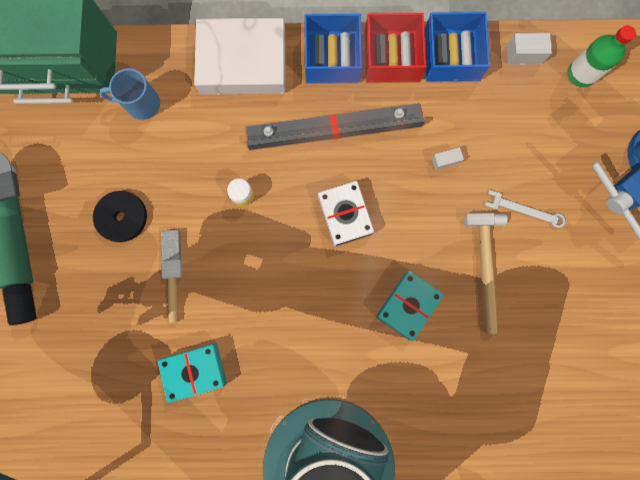

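View pics/side0.png

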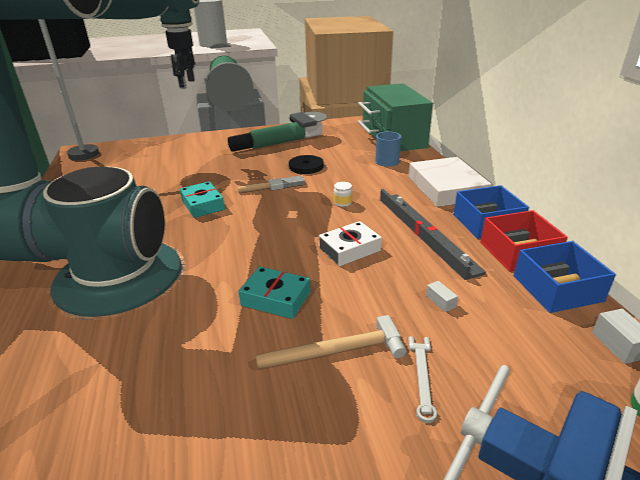

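Run:
```python
import cv2
a=cv2.imread('pics/top0.png')
cv2.imwrite('pics/c1.png',cv2.resize(a[170:250,300:400],None,fx=7,fy=7,interpolation=cv2.INTER_CUBIC))
cv2.imwrite('pics/c2.png',cv2.resize(a[95:175,235:435],None,fx=4,fy=4,interpolation=cv2.INTER_CUBIC))
```

```text
(no output)
```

View pics/c1.png

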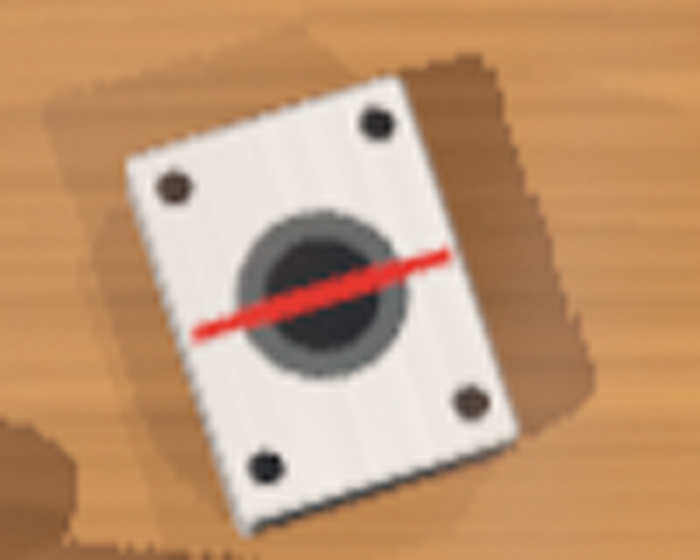

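View pics/c2.png

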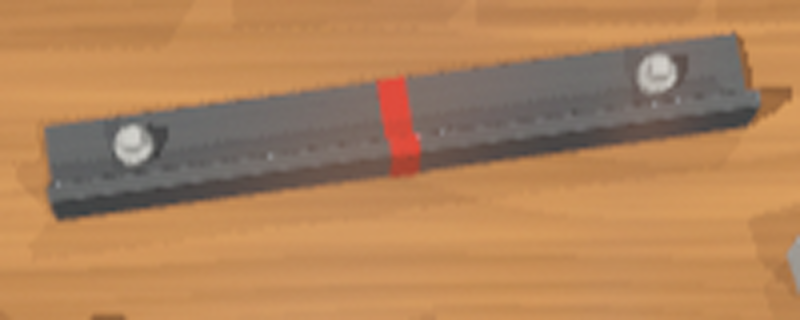

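```bash
cat >> h.py <<'E'
def cor(s,pts,x0,y0,k,z): return np.array([px2w(s,(u+.5)/k-.5+x0,(v+.5)/k-.5+y0,z)[:2] for u,v in pts])
def blk(c):
    # c: 4 corners in cyclic order (far-left,far-right,near-right,near-left); long axis fl->nl
    m=c.mean(0);a=(c[0]+c[1]-c[2]-c[3])/2;b=(c[0]+c[3]-c[1]-c[2])/2
    return m,a,np.linalg.norm(a),b,np.linalg.norm(b)
E
python3 - <<'E'
from h import *
s=load('top0')
c=cor(s,[(127,158),(400,76),(520,437),(245,533)],300,170,7,.04);print(c,blk(c))
f=cor(s,[(57,219),(754,126),(405,175)],235,95,4,0);print(f,np.linalg.norm(f[0]-f[1]),f[:2].mean(0))
for n,u,v,z in(('tin',238,190,.055),('off',447,158,.03),('ham',487,220,.03)):print(n,px2w(s,u,v,z))
E
```

```text
[[ 0.57428017  0.01549109]
 [ 0.59932128 -0.06956623]
 [ 0.48540507 -0.10363963]
 [ 0.45682906 -0.01914243]] (array([ 0.5289589, -0.0442143]), array([0.11568366, 0.03435346]), np.float64(0.12067671344455845), array([-0.02680856,  0.08477726]), np.float64(0.08891503194170924))
[[ 0.68626195  0.17184273]
 [ 0.73659304 -0.22826248]
 [ 0.70986961 -0.02734867]] 0.4032584710350381 [ 0.7114275  -0.02820987]
tin [0.57739515 0.18574734 0.055     ]
off [ 0.65047976 -0.27086712  0.03      ]
ham [ 0.51034342 -0.3504513   0.03      ]
```

Request:
send_rows:
  steps:
    - {"x": 0.5,"y": -0.9,"az": 0.5}
    - {"x": 0.5,"y": -0.95,"az": 0.5}
    - {"x": 0.5,"y": -0.95,"az": 0.5}
    - {"x": 0.5,"y": -0.95,"az": 0.5}
    - {"x": 0.5,"y": -0.95,"az": 0.5}
    - {"x": 0.5,"y": -0.95,"az": 0.5}
    - {"x": 0.5,"y": -0.95,"az": 0.5}
    - {"x": 0.5,"y": -0.95,"az": 0.5}
    - {"x": 0.5,"y": -0.95,"az": 0.5}
    - {"x": 0.5,"y": -0.95,"az": 0.44}
    - {"x": 0.5,"y": -0.95}
    - {"x": 0.5,"y": -0.95}
  hand: -1
  newtons: 60

```text
validation failed for argument at $.st...
```

Request:
send_rows:
  steps:
    - {"x": 0.5,"y": -0.95}
    - {"x": 0.5,"y": -0.95}
    - {"x": 0.5,"y": -0.95}
    - {"x": 0.5,"y": -0.95}
    - {"x": 0.5,"y": -0.95}
    - {"x": 0.5,"y": -0.95}
    - {"x": 0.5,"y": -0.95}
    - {"x": 0.5,"y": -0.95}
    - {"x": 0.5,"y": -0.95}
    - {"x": 0.5,"y": -0.95}
    - {"x": 0.5,"y": -0.95}
    - {"x": 0.5,"y": -0.95}

```text
validation failed for argument at $.st...
```

Request:
send_rows:
  steps:
    - {"x": 0.5,"y": -0.9,"z": 0,"ax": 0,"ay": 0,"az": 0.5}
    - {"x": 0.5,"y": -0.95,"z": 0,"ax": 0,"ay": 0,"az": 0.5}
    - {"x": 0.5,"y": -0.95,"z": 0,"ax": 0,"ay": 0,"az": 0.5}
    - {"x": 0.5,"y": -0.95,"z": 0,"ax": 0,"ay": 0,"az": 0.5}
    - {"x": 0.5,"y": -0.95,"z": 0,"ax": 0,"ay": 0,"az": 0.5}
    - {"x": 0.5,"y": -0.95,"z": 0,"ax": 0,"ay": 0,"az": 0.5}
    - {"x": 0.5,"y": -0.95,"z": 0,"ax": 0,"ay": 0,"az": 0.5}
    - {"x": 0.5,"y": -0.95,"z": 0,"ax": 0,"ay": 0,"az": 0.5}
    - {"x": 0.5,"y": -0.95,"z": 0,"ax": 0,"ay": 0,"az": 0.5}
    - {"x": 0.5,"y": -0.95,"z": 0,"ax": 0,"ay": 0,"az": 0.44}
    - {"x": 0.5,"y": -0.95,"z": 0,"ax": 0,"ay": 0,"az": 0}
    - {"x": 0.5,"y": -0.95,"z": 0,"ax": 0,"ay": 0,"az": 0}
  hand: -1
  newtons: 60

```text
time: 1.15
tcp_pos: [0.3471, 0.3607, 0.2392]
tool_rot: [-0.0, -0.148, 0.989, -0.0]
force: [0.8, -0.4, -0.8]
finger_gap: -0.0002
```

Request:
send_rows:
  steps:
    - {"x": 0.5,"y": -0.95,"z": 0,"ax": 0,"ay": 0,"az": 0}
    - {"x": 0.5,"y": -0.95,"z": 0,"ax": 0,"ay": 0,"az": 0}
    - {"x": 0.5,"y": -0.95,"z": 0,"ax": 0,"ay": 0,"az": 0}
    - {"x": 0.5,"y": -0.95,"z": 0,"ax": 0,"ay": 0,"az": 0}
    - {"x": 0.5,"y": -0.95,"z": 0,"ax": 0,"ay": 0,"az": 0}
    - {"x": 0.5,"y": -0.95,"z": 0,"ax": 0,"ay": 0,"az": 0}
    - {"x": 0.5,"y": -0.95,"z": 0,"ax": 0,"ay": 0,"az": 0}
    - {"x": 0.5,"y": -0.95,"z": 0,"ax": 0,"ay": 0,"az": 0}
    - {"x": 0.5,"y": -0.95,"z": 0,"ax": 0,"ay": 0,"az": 0}
    - {"x": 0.5,"y": -0.95,"z": 0,"ax": 0,"ay": 0,"az": 0}
    - {"x": 0.5,"y": -0.95,"z": 0,"ax": 0,"ay": 0,"az": 0}
    - {"x": 0.5,"y": -0.95,"z": 0,"ax": 0,"ay": 0,"az": 0}

```text
time: 2.15
tcp_pos: [0.4971, 0.0756, 0.2393]
tool_rot: [0.0, -0.148, 0.989, 0.0]
force: [-0.7, 1.1, -0.7]
finger_gap: 0.0003
```

Request:
send_rows:
  steps:
    - {"x": 0.5,"y": -0.95,"z": 0,"ax": 0,"ay": 0,"az": 0}
    - {"x": 0.5,"y": -0.95,"z": 0,"ax": 0,"ay": 0,"az": 0}
    - {"x": 0.5,"y": -0.95,"z": 0,"ax": 0,"ay": 0,"az": 0}
    - {"x": 0.5,"y": -0.95,"z": 0,"ax": 0,"ay": 0,"az": 0}
    - {"x": 0.5,"y": -0.95,"z": 0,"ax": 0,"ay": 0,"az": 0}
    - {"x": 0.5,"y": -0.95,"z": 0,"ax": 0,"ay": 0,"az": 0}
    - {"x": 0.5,"y": -0.95,"z": 0,"ax": 0,"ay": 0,"az": 0}
    - {"x": 0.5,"y": -0.95,"z": 0,"ax": 0,"ay": 0,"az": 0}
    - {"x": 0,"y": 0,"z": 0,"ax": 0,"ay": 0,"az": 0}

```text
time: 2.9
tcp_pos: [0.5978, -0.1164, 0.2383]
tool_rot: [-0.001, -0.147, 0.989, -0.0]
force: [0.3, 1.4, 0.2]
finger_gap: -0.0002
```

Run:
```python
from h import *
s=snap('wrist','w1.png');print(s['world_from_camera'])
snap('top','t1.png')
S=manip.sense();print(S['time'],S['tcp_pos'],S['tool_rot'],S['force'])
```

```text
[[-2.89215382e-01  9.12812246e-01  2.88319731e-01  5.24342822e-01]
 [ 9.57263889e-01  2.75610086e-01  8.76637163e-02 -1.38516775e-01]
 [ 5.56687665e-04  3.01351762e-01 -9.53512876e-01  3.72340502e-01]
 [ 0.00000000e+00  0.00000000e+00  0.00000000e+00  1.00000000e+00]]
3.0 [ 0.59674969 -0.11367099  0.23863196] [-5.62340361e-04 -1.47291106e-01  9.89092980e-01  3.00932525e-04] [ 0.50165363 -0.1852744   0.09620393]
```

View pics/w1.png

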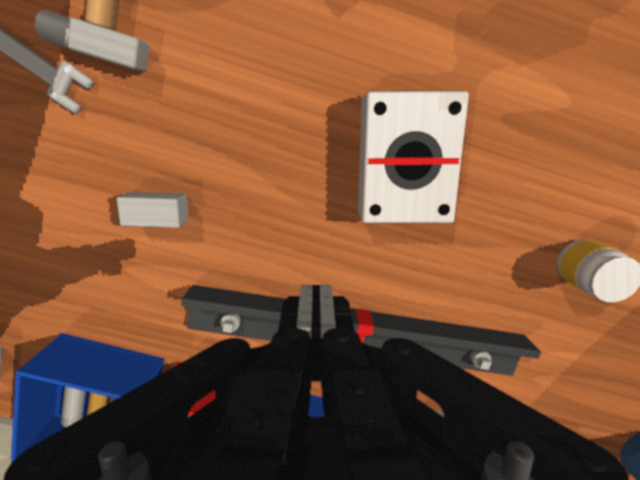

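View pics/t1.png

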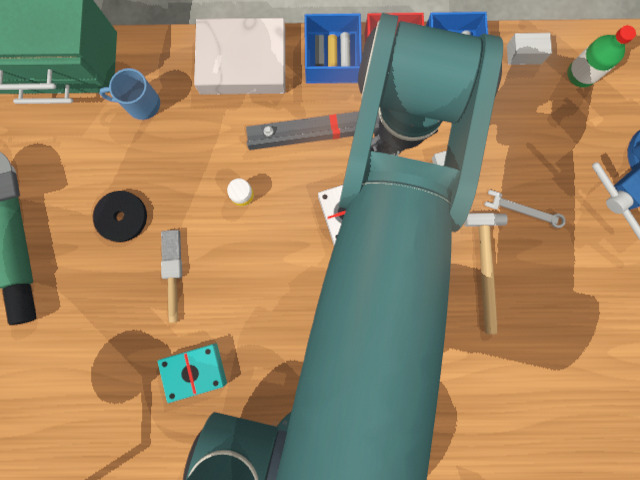

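Run:
```python
import cv2
a=cv2.imread('pics/w1.png')
cv2.imwrite('pics/c3.png',cv2.resize(a[80:240,340:480],None,fx=3.75,fy=3.75,interpolation=cv2.INTER_CUBIC))
cv2.imwrite('pics/c4.png',cv2.resize(a[270:370,170:570],None,fx=2,fy=2,interpolation=cv2.INTER_CUBIC))
```

```text
(no output)
```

View pics/c3.png

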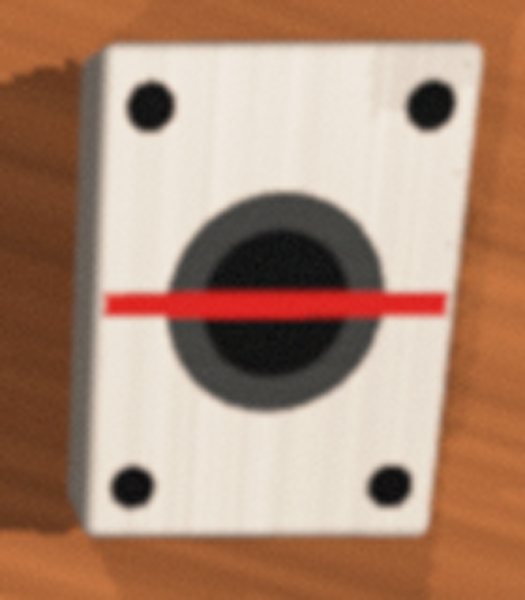

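View pics/c4.png

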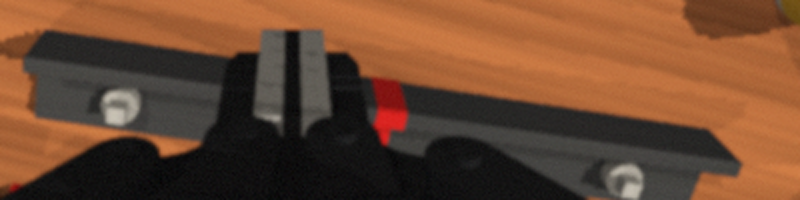

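Run:
```python
from h import *
s=load('w1')
# near-right,near-left,far-left,far-right  (image top is near)
c=cor(s,[(105,42),(482,43),(428,535),(90,534)],340,80,3.75,.04)
c=c[[2,3,0,1]];print(c);m,a,la,b,lb=blk(c);print(m,la,lb,np.arctan2(a[1],a[0]),np.arctan2(-b[0],b[1]))
f=cor(s,[(708,130),(45,31),(386,81)],170,270,2,0);print(f,np.linalg.norm(f[0]-f[1]),f[:2].mean(0)); d=f[1]-f[0];print(np.arctan2(d[0],-d[1]))
```

```text
[[ 0.57450824  0.01686817]
 [ 0.59955709 -0.06701611]
 [ 0.48654621 -0.10255285]
 [ 0.46143336 -0.01869919]]
[ 0.53051123 -0.04284999] 0.11850165054008721 0.0875388668313967 0.30470644437429023 0.2905831988605642
[[ 0.68624884  0.1730591 ]
 [ 0.73704783 -0.22253386]
 [ 0.71095118 -0.0239962 ]] 0.3988412274554787 [ 0.71164833 -0.02473738]
0.12771334862298264
```

Request:
send_rows:
  steps:
    - {"x": 0,"y": 0,"z": -0.97,"ax": 0,"ay": 0,"az": 0}
    - {"x": 0,"y": 0,"z": -0.97,"ax": 0,"ay": 0,"az": 0}
    - {"x": 0,"y": 0,"z": -0.97,"ax": 0,"ay": 0,"az": 0}
    - {"x": 0,"y": 0,"z": -0.97,"ax": 0,"ay": 0,"az": 0}
    - {"x": 0,"y": 0,"z": -0.97,"ax": 0,"ay": 0,"az": 0}
    - {"x": 0,"y": 0,"z": -0.97,"ax": 0,"ay": 0,"az": 0}
    - {"x": 0,"y": 0,"z": -0.97,"ax": 0,"ay": 0,"az": 0}
    - {"x": 0,"y": 0,"z": -0.97,"ax": 0,"ay": 0,"az": 0}
    - {"x": 0,"y": 0,"z": -0.6,"ax": 0,"ay": 0,"az": 0}
    - {"x": 0,"y": 0,"z": -0.3,"ax": 0,"ay": 0,"az": 0}
    - {"x": 0,"y": 0,"z": 0,"ax": 0,"ay": 0,"az": 0}

```text
time: 3.92
tcp_pos: [0.5958, -0.1121, 0.0214]
tool_rot: [-0.001, -0.148, 0.989, 0.0]
force: [-0.6, -0.0, -0.3]
finger_gap: -0.0002
```

Request:
send_rows:
  steps:
    - {"x": -0.04,"y": 0.15,"z": 0,"ax": 0,"ay": 0,"az": 0}
    - {"x": -0.06,"y": 0.2,"z": 0,"ax": 0,"ay": 0,"az": 0}
    - {"x": -0.06,"y": 0.2,"z": 0,"ax": 0,"ay": 0,"az": 0}
    - {"x": -0.06,"y": 0.2,"z": 0,"ax": 0,"ay": 0,"az": 0}
    - {"x": -0.06,"y": 0.2,"z": 0,"ax": 0,"ay": 0,"az": 0}
    - {"x": -0.04,"y": 0.12,"z": 0,"ax": 0,"ay": 0,"az": 0}
    - {"x": -0.04,"y": 0.12,"z": 0,"ax": 0,"ay": 0,"az": 0.1}
    - {"x": -0.04,"y": 0.12,"z": 0,"ax": 0,"ay": 0,"az": 0.2}
    - {"x": -0.04,"y": 0.12,"z": 0,"ax": 0,"ay": 0,"az": 0.3}
    - {"x": -0.04,"y": 0.12,"z": 0,"ax": 0,"ay": 0,"az": 0.3}

```text
time: 4.75
tcp_pos: [0.5852, -0.0743, 0.0233]
tool_rot: [0.001, -0.203, 0.979, -0.0]
force: [4.5, -3.1, 3.6]
finger_gap: 0.0002
```

Request:
send_rows:
  steps:
    - {"x": -0.05,"y": 0.12,"z": 0,"ax": 0,"ay": 0,"az": 0.3}
    - {"x": -0.05,"y": 0.12,"z": 0,"ax": 0,"ay": 0,"az": 0.3}
    - {"x": -0.05,"y": 0.12,"z": 0,"ax": 0,"ay": 0,"az": 0.3}
    - {"x": -0.06,"y": 0.12,"z": 0,"ax": 0,"ay": 0,"az": 0.3}
    - {"x": -0.06,"y": 0.11,"z": 0,"ax": 0,"ay": 0,"az": 0.3}

```text
time: 5.17
tcp_pos: [0.5784, -0.0595, 0.0232]
tool_rot: [0.001, -0.29, 0.957, -0.0]
force: [3.5, -2.3, 0.8]
finger_gap: 0.0004
```

Request:
send_rows:
  steps:
    - {"x": 0.2,"y": -0.4,"z": 0,"ax": 0,"ay": 0,"az": 0}
    - {"x": 0.2,"y": -0.4,"z": 0,"ax": 0,"ay": 0,"az": 0}
    - {"x": 0,"y": -0.2,"z": 0.8,"ax": 0,"ay": 0,"az": 0}
    - {"x": 0,"y": 0,"z": 0.9,"ax": 0,"ay": 0,"az": 0}
    - {"x": 0,"y": 0,"z": 0.9,"ax": 0,"ay": 0,"az": 0}
    - {"x": 0,"y": 0,"z": 0.9,"ax": 0,"ay": 0,"az": 0}
    - {"x": 0,"y": 0,"z": 0.9,"ax": 0,"ay": 0,"az": 0}
    - {"x": 0,"y": 0,"z": 0,"ax": 0,"ay": 0,"az": 0}
    - {"x": 0,"y": 0,"z": 0,"ax": 0,"ay": 0,"az": 0}

```text
time: 5.92
tcp_pos: [0.5888, -0.0856, 0.1339]
tool_rot: [0.001, -0.288, 0.958, -0.0]
force: [-0.1, -1.0, -0.6]
finger_gap: -0.0001
```

```bash
cat > look.py <<'E'
import sys
from h import *
n=sys.argv[1]
s=snap('wrist',n+'.png')
S=manip.sense();print(S['time'],S['tcp_pos'],S['tool_rot'],S['force'])
a=s['color']
hs=cv2.cvtColor(a,cv2.COLOR_RGB2HSV)
m=((hs[:,:,1]<60)&(hs[:,:,2]>170)).astype('uint8')
# keep block component: include holes by closing
m=cv2.morphologyEx(m,cv2.MORPH_CLOSE,np.ones((15,15)))
k,l,st,ce=cv2.connectedComponentsWithStats(m)
o=[i for i in np.argsort(-st[1:,4])+1 if st[i,4]>1500]
for i in o: 
    ct=max(cv2.findContours((l==i).astype('uint8'),0,1)[0],key=cv2.contourArea)
    h=cv2.convexHull(ct);ap=cv2.approxPolyN(h,4,ensure_convex=True).reshape(-1,2)
    c=np.array([px2w(s,u,v,.04)[:2] for u,v in ap])
    L=[np.linalg.norm(c[j]-c[j-1]) for j in range(4)]
    e=(c[1]-c[0]+c[2]-c[3])/2; g=(c[2]-c[1]+c[3]-c[0])/2
    if np.linalg.norm(g)>np.linalg.norm(e): e,g=g,e
    ang=np.arctan2(e[1],e[0])%np.pi; ang2=(np.arctan2(g[1],g[0])-np.pi/2)%np.pi
    print(st[i,4],'sides',np.round(L,4),'centre',c.mean(0),'phi',ang,ang2, ap.tolist())
E
python3 look.py w2
```

```text
5.9667 [ 0.58823491 -0.08537763  0.13256091] [-4.31549509e-05 -2.87832439e-01  9.57680784e-01  3.47452859e-05] [0.33333088 0.77155001 0.11769975]
18991 sides [0.0868 0.1182 0.087  0.1178] centre [ 0.51143039 -0.02863033] phi 0.49858352444021165 0.49694847229652606 [[546, 101], [499, 280], [376, 270], [403, 88]]
2261 sides [0.074  0.0282 0.0333 0.0644] centre [0.58662291 0.2043401 ] phi 1.012419672059961 1.429520329487178 [[639, 443], [604, 451], [582, 429], [639, 371]]
2067 sides [0.0307 0.0293 0.0375 0.0227] centre [ 0.64506078 -0.25618896] phi 1.7164130991797752 1.6984707369702254 [[73, 160], [67, 203], [10, 174], [23, 144]]
```

View pics/w2.png

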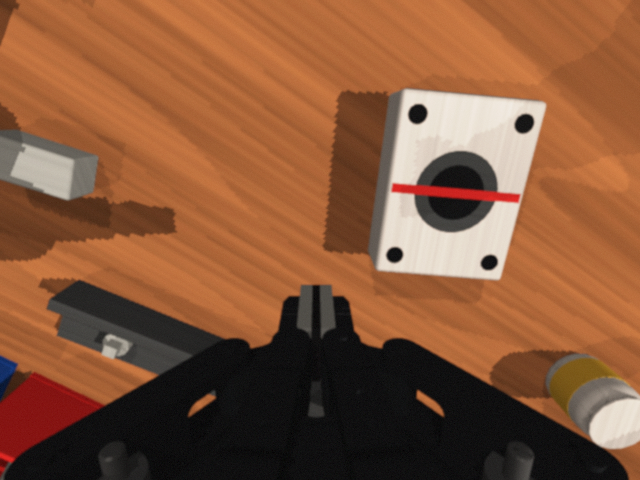

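Request:
send_rows:
  steps:
    - {"x": -0.5,"y": 0.3,"z": 0,"ax": 0,"ay": 0,"az": 0}
    - {"x": -0.8,"y": 0.5,"z": 0,"ax": 0,"ay": 0,"az": 0}
    - {"x": -0.8,"y": 0.5,"z": 0,"ax": 0,"ay": 0,"az": 0}
    - {"x": -0.8,"y": 0.5,"z": 0,"ax": 0,"ay": 0,"az": 0}
    - {"x": -0.8,"y": 0.5,"z": 0,"ax": 0,"ay": 0,"az": 0}
    - {"x": -0.8,"y": 0.5,"z": 0,"ax": 0,"ay": 0,"az": 0}
    - {"x": -0.8,"y": 0.5,"z": 0,"ax": 0,"ay": 0,"az": 0}
    - {"x": -0.8,"y": 0.5,"z": 0,"ax": 0,"ay": 0,"az": 0}
    - {"x": -0.17,"y": 0.14,"z": 0,"ax": 0,"ay": 0,"az": 0}
    - {"x": 0,"y": 0,"z": 0,"ax": 0,"ay": 0,"az": 0}
    - {"x": 0,"y": 0,"z": 0,"ax": 0,"ay": 0,"az": 0}

```text
time: 6.88
tcp_pos: [0.4315, 0.0137, 0.1324]
tool_rot: [-0.0, -0.288, 0.957, -0.0]
force: [0.4, 0.1, 0.5]
finger_gap: -0.0
```

Request:
send_rows:
  steps:
    - {"x": 0,"y": 0,"z": -0.8,"ax": 0,"ay": 0,"az": 0}
    - {"x": 0,"y": 0,"z": -0.9,"ax": 0,"ay": 0,"az": 0}
    - {"x": 0,"y": 0,"z": -0.9,"ax": 0,"ay": 0,"az": 0}
    - {"x": 0,"y": 0,"z": -0.9,"ax": 0,"ay": 0,"az": 0}
    - {"x": 0,"y": 0,"z": -0.6,"ax": 0,"ay": 0,"az": 0}
    - {"x": 0,"y": 0,"z": -0.4,"ax": 0,"ay": 0,"az": 0}
    - {"x": 0,"y": 0,"z": 0,"ax": 0,"ay": 0,"az": 0}
    - {"x": 0,"y": 0,"z": 0,"ax": 0,"ay": 0,"az": 0}

```text
time: 7.55
tcp_pos: [0.4316, 0.0136, 0.0203]
tool_rot: [-0.0, -0.288, 0.958, 0.0]
force: [0.3, 0.3, 0.3]
finger_gap: -0.0003
```

Request:
send_rows:
  steps:
    - {"x": 0.07,"y": -0.13,"z": 0,"ax": 0,"ay": 0,"az": 0}
    - {"x": 0.07,"y": -0.13,"z": 0,"ax": 0,"ay": 0,"az": 0}
    - {"x": 0.06,"y": -0.11,"z": 0,"ax": 0,"ay": 0,"az": 0}
    - {"x": 0.06,"y": -0.11,"z": 0,"ax": 0,"ay": 0,"az": 0}
    - {"x": 0.03,"y": -0.12,"z": 0,"ax": 0,"ay": 0,"az": 0.1}
    - {"x": 0.03,"y": -0.12,"z": 0,"ax": 0,"ay": 0,"az": 0.2}
    - {"x": 0.03,"y": -0.12,"z": 0,"ax": 0,"ay": 0,"az": 0.25}
    - {"x": 0.03,"y": -0.12,"z": 0,"ax": 0,"ay": 0,"az": 0.25}
    - {"x": 0.04,"y": -0.12,"z": 0,"ax": 0,"ay": 0,"az": 0.25}
    - {"x": 0.04,"y": -0.12,"z": 0,"ax": 0,"ay": 0,"az": 0.25}
    - {"x": 0.05,"y": -0.12,"z": 0,"ax": 0,"ay": 0,"az": 0.25}
    - {"x": 0.05,"y": -0.12,"z": 0,"ax": 0,"ay": 0,"az": 0.25}

```text
time: 8.55
tcp_pos: [0.4451, -0.0222, 0.0204]
tool_rot: [-0.0, -0.391, 0.92, 0.0]
force: [-3.7, 1.9, 2.4]
finger_gap: -0.0004
```

```bash
python3 look.py w3
```

```text
8.6 [ 0.44529629 -0.02263596  0.02044008] [-1.93551261e-04 -3.91818343e-01  9.20042572e-01  1.21688908e-04] [-2.80263656  0.43777745  0.66232893]
4492 sides [0.0181 0.0686 0.0327 0.0386] centre [ 0.51514416 -0.06635233] phi 2.802556390015215 2.7457992696968283 [[189, 357], [56, 432], [45, 365], [141, 347]]
```

Request:
send_rows:
  steps:
    - {"x": 0.04,"y": -0.12,"z": 0,"ax": 0,"ay": 0,"az": 0.2}
    - {"x": 0.04,"y": -0.12,"z": 0,"ax": 0,"ay": 0,"az": 0.2}
    - {"x": 0.04,"y": -0.12,"z": 0,"ax": 0,"ay": 0,"az": 0.2}
    - {"x": -0.2,"y": 0.4,"z": 0,"ax": 0,"ay": 0,"az": 0}
    - {"x": -0.2,"y": 0.4,"z": 0,"ax": 0,"ay": 0,"az": 0}
    - {"x": 0,"y": 0,"z": 0.8,"ax": 0,"ay": 0,"az": 0}
    - {"x": 0,"y": 0,"z": 0.9,"ax": 0,"ay": 0,"az": 0}
    - {"x": 0,"y": 0,"z": 0.9,"ax": 0,"ay": 0,"az": 0}
    - {"x": 0,"y": 0,"z": 0.9,"ax": 0,"ay": 0,"az": 0}
    - {"x": 0,"y": 0,"z": 0.9,"ax": 0,"ay": 0,"az": 0}
    - {"x": 0,"y": 0,"z": 0,"ax": 0,"ay": 0,"az": 0}
    - {"x": 0,"y": 0,"z": 0,"ax": 0,"ay": 0,"az": 0}

```text
time: 9.6
tcp_pos: [0.4384, -0.0103, 0.1313]
tool_rot: [0.001, -0.423, 0.906, -0.001]
force: [-0.0, 0.3, -0.5]
finger_gap: -0.0
```

```bash
python3 look.py w4; python3 -c "
from h import *
snap('side','s4.png');snap('top','t4.png')"
```

```text
9.65 [ 0.43794424 -0.01037384  0.13010585] [ 2.30190249e-04 -4.22763399e-01  9.06240057e-01 -1.16588122e-04] [ 0.24041223  0.68415867 -0.24381567]
13344 sides [0.0883 0.1044 0.0914 0.1225] centre [ 0.523162   -0.03778639] phi 0.7915196533258915 0.9581580042945217 [[264, 209], [259, 346], [141, 365], [128, 207]]
```

View pics/w4.png

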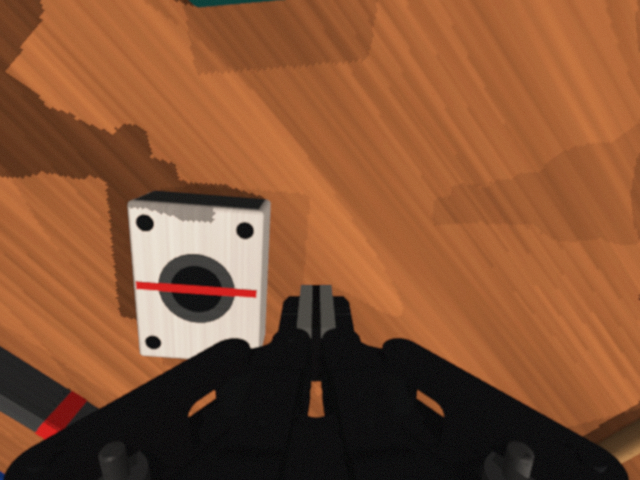

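View pics/t4.png

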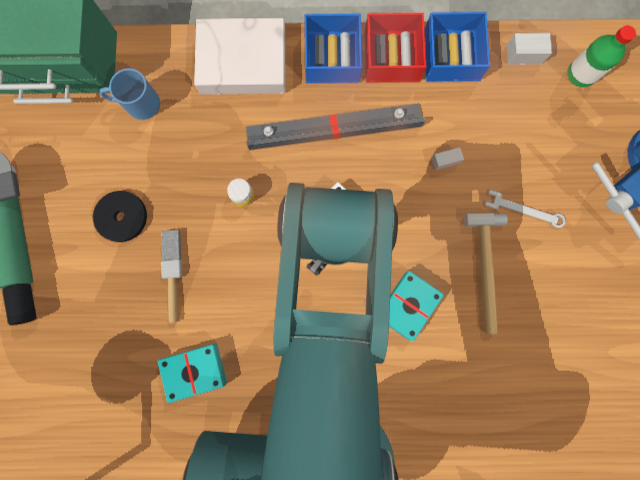

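View pics/s4.png

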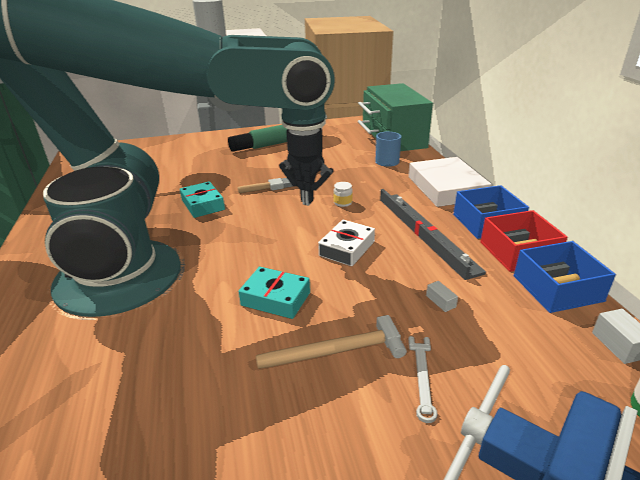

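```bash
cat > red.py <<'E'
import sys
from h import *
s=load(sys.argv[1]); v=list(map(float,sys.argv[2:6]))
p=px2w(s,v[0],v[1],.04)[:2];q=px2w(s,v[2],v[3],.04)[:2]
d=p-q; print('len',np.linalg.norm(d),'centre',(p+q)/2,'phi',(np.arctan2(d[1],d[0])-np.pi/2)%np.pi)
E
python3 red.py w4 136.5 285.5 256.5 294; python3 red.py w2 392 187.5 519.5 199
```

```text
len 0.08365228653273551 centre [ 0.52534971 -0.03675085] phi 0.793239627286094
len 0.08398060234378549 centre [ 0.51176554 -0.02735421] phi 0.49245485378125586
```

Request:
send_rows:
  steps:
    - {"x": 0.6,"y": -0.15,"z": 0,"ax": 0,"ay": 0,"az": 0}
    - {"x": 0.9,"y": -0.23,"z": 0,"ax": 0,"ay": 0,"az": 0}
    - {"x": 0.9,"y": -0.23,"z": 0,"ax": 0,"ay": 0,"az": 0}
    - {"x": 0.9,"y": -0.23,"z": 0,"ax": 0,"ay": 0,"az": 0}
    - {"x": 0.9,"y": -0.23,"z": 0,"ax": 0,"ay": 0,"az": 0}
    - {"x": 0.9,"y": -0.23,"z": 0,"ax": 0,"ay": 0,"az": 0}
    - {"x": 0.9,"y": -0.23,"z": 0,"ax": 0,"ay": 0,"az": 0}
    - {"x": 0.7,"y": -0.2,"z": 0,"ax": 0,"ay": 0,"az": 0}
    - {"x": 0.26,"y": -0.07,"z": 0,"ax": 0,"ay": 0,"az": 0}
    - {"x": 0,"y": 0,"z": 0,"ax": 0,"ay": 0,"az": 0}
    - {"x": 0,"y": 0,"z": 0,"ax": 0,"ay": 0,"az": 0}

```text
time: 10.67
tcp_pos: [0.6115, -0.0558, 0.1293]
tool_rot: [-0.001, -0.423, 0.906, 0.0]
force: [0.4, 0.3, 1.3]
finger_gap: 0.0002
```

Request:
send_rows:
  steps:
    - {"x": 0,"y": 0,"z": -0.8,"ax": 0,"ay": 0,"az": 0}
    - {"x": 0,"y": 0,"z": -0.9,"ax": 0,"ay": 0,"az": 0}
    - {"x": 0,"y": 0,"z": -0.9,"ax": 0,"ay": 0,"az": 0}
    - {"x": 0,"y": 0,"z": -0.9,"ax": 0,"ay": 0,"az": 0}
    - {"x": 0,"y": 0,"z": -0.5,"ax": 0,"ay": 0,"az": 0}
    - {"x": 0,"y": 0,"z": -0.4,"ax": 0,"ay": 0,"az": 0}
    - {"x": 0,"y": 0,"z": 0,"ax": 0,"ay": 0,"az": 0}
    - {"x": 0,"y": 0,"z": 0,"ax": 0,"ay": 0,"az": 0}

```text
time: 11.33
tcp_pos: [0.6122, -0.056, 0.0209]
tool_rot: [0.0, -0.423, 0.906, -0.0]
force: [-0.1, 0.1, -0.0]
finger_gap: 0.0001
```

```bash
python3 -c "
from h import *
S=manip.sense();print(S['joint_positions'],S['tcp_pos'])"
```

```text
[-1.32660653e-01  1.31425822e-01  1.79221587e+00 -1.39530464e-05
  1.21771814e+00 -2.57653736e+00] [ 0.61223944 -0.0559776   0.02089374]
```

Request:
send_rows:
  steps:
    - {"x": -0.1,"y": 0.1,"z": 0,"ax": 0,"ay": 0,"az": 0}
    - {"x": -0.1,"y": 0.1,"z": 0,"ax": 0,"ay": 0,"az": 0}
    - {"x": -0.09,"y": 0.09,"z": 0,"ax": 0,"ay": 0,"az": 0}
    - {"x": -0.09,"y": 0.09,"z": 0,"ax": 0,"ay": 0,"az": 0}
    - {"x": -0.06,"y": 0.11,"z": 0,"ax": 0,"ay": 0,"az": 0}
    - {"x": -0.06,"y": 0.11,"z": 0,"ax": 0,"ay": 0,"az": 0.1}
    - {"x": -0.06,"y": 0.11,"z": 0,"ax": 0,"ay": 0,"az": 0.1}
    - {"x": -0.07,"y": 0.11,"z": 0,"ax": 0,"ay": 0,"az": 0.1}
    - {"x": -0.07,"y": 0.1,"z": 0,"ax": 0,"ay": 0,"az": 0.1}
    - {"x": -0.07,"y": 0.1,"z": 0,"ax": 0,"ay": 0,"az": 0.1}
    - {"x": -0.08,"y": 0.1,"z": 0,"ax": 0,"ay": 0,"az": 0.1}
    - {"x": -0.08,"y": 0.1,"z": 0,"ax": 0,"ay": 0,"az": 0.1}

```text
time: 12.33
tcp_pos: [0.5892, -0.0254, 0.0206]
tool_rot: [0.0, -0.461, 0.887, -0.0]
force: [4.7, -1.9, 3.9]
finger_gap: 0.0
```

Request:
send_rows:
  steps:
    - {"x": -0.08,"y": 0.09,"z": 0,"ax": 0,"ay": 0,"az": 0.1}
    - {"x": -0.08,"y": 0.09,"z": 0,"ax": 0,"ay": 0,"az": 0.1}
    - {"x": -0.08,"y": 0.09,"z": 0,"ax": 0,"ay": 0,"az": 0.1}
    - {"x": 0.4,"y": -0.3,"z": 0,"ax": 0,"ay": 0,"az": 0}
    - {"x": 0.4,"y": -0.3,"z": 0,"ax": 0,"ay": 0,"az": 0}
    - {"x": 0,"y": 0,"z": 0.8,"ax": 0,"ay": 0,"az": 0}
    - {"x": 0,"y": 0,"z": 0.9,"ax": 0,"ay": 0,"az": 0}
    - {"x": 0,"y": 0,"z": 0.9,"ax": 0,"ay": 0,"az": 0}
    - {"x": 0,"y": 0,"z": 0.9,"ax": 0,"ay": 0,"az": 0}
    - {"x": 0,"y": 0,"z": 0.9,"ax": 0,"ay": 0,"az": 0}
    - {"x": 0,"y": 0,"z": 0,"ax": 0,"ay": 0,"az": 0}
    - {"x": 0,"y": 0,"z": 0,"ax": 0,"ay": 0,"az": 0}

```text
time: 13.33
tcp_pos: [0.6041, -0.0346, 0.1312]
tool_rot: [0.001, -0.476, 0.879, -0.0]
force: [0.1, -0.1, -0.1]
finger_gap: -0.0001
```

```bash
python3 look.py w5
```

```text
13.3833 [ 0.60344115 -0.03442321  0.12991648] [-2.16331980e-04 -4.76124872e-01  8.79377646e-01  1.18439077e-04] [-0.55332879  0.45523488 -0.4170856 ]
20799 sides [0.1178 0.0876 0.1171 0.0873] centre [ 0.5096328  -0.03129638] phi 1.0755997218916904 1.0778818319980825 [[508, 250], [378, 260], [372, 73], [524, 58]]
```

View pics/w5.png

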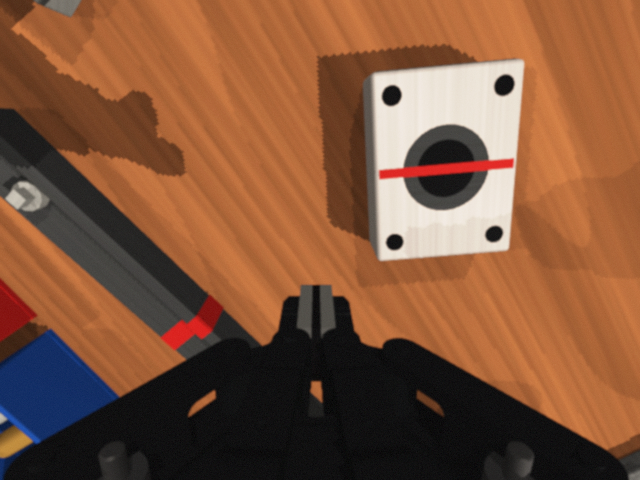

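Request:
send_rows:
  steps:
    - {"x": -0.4,"y": -0.02,"z": 0,"ax": 0,"ay": 0,"az": -0.9}
    - {"x": -0.6,"y": -0.02,"z": 0,"ax": 0,"ay": 0,"az": -0.97}
    - {"x": -0.6,"y": -0.02,"z": 0,"ax": 0,"ay": 0,"az": -0.97}
    - {"x": -0.6,"y": -0.02,"z": 0,"ax": 0,"ay": 0,"az": -0.97}
    - {"x": -0.6,"y": -0.02,"z": 0,"ax": 0,"ay": 0,"az": -0.97}
    - {"x": -0.6,"y": -0.02,"z": 0,"ax": 0,"ay": 0,"az": -0.97}
    - {"x": -0.6,"y": -0.02,"z": 0,"ax": 0,"ay": 0,"az": -0.97}
    - {"x": -0.6,"y": -0.02,"z": 0,"ax": 0,"ay": 0,"az": -0.97}
    - {"x": -0.6,"y": -0.02,"z": 0,"ax": 0,"ay": 0,"az": -0.97}
    - {"x": -0.6,"y": -0.02,"z": 0,"ax": 0,"ay": 0,"az": -0.97}
    - {"x": -0.6,"y": -0.02,"z": 0,"ax": 0,"ay": 0,"az": -0.97}
    - {"x": -0.6,"y": -0.02,"z": 0,"ax": 0,"ay": 0,"az": -0.97}

```text
time: 14.38
tcp_pos: [0.4271, -0.04, 0.1289]
tool_rot: [-0.001, 0.199, 0.98, -0.0]
force: [0.5, 0.0, 0.2]
finger_gap: -0.0003
```

Request:
send_rows:
  steps:
    - {"x": -0.17,"y": 0,"z": 0,"ax": 0,"ay": 0,"az": -0.97}
    - {"x": 0,"y": 0,"z": 0,"ax": 0,"ay": 0,"az": 0}
    - {"x": 0,"y": 0,"z": 0,"ax": 0,"ay": 0,"az": 0}

```text
time: 14.63
tcp_pos: [0.4238, -0.04, 0.1296]
tool_rot: [-0.001, 0.252, 0.968, -0.0]
force: [-0.4, -0.4, -0.4]
finger_gap: 0.0001
```

```bash
python3 look.py w6
```

```text
14.6833 [ 0.4239697  -0.03992425  0.12970361] [-5.06126253e-04  2.51111746e-01  9.67957971e-01 -3.08485660e-05] [-0.24676277  0.9719919   1.16281422]
6506 sides [0.1241 0.0742 0.0928 0.0534] centre [ 0.49469502 -0.01530679] phi 0.854986600981086 1.465331655260395 [[471, 276], [460, 367], [352, 316], [290, 276]]
```

View pics/w6.png

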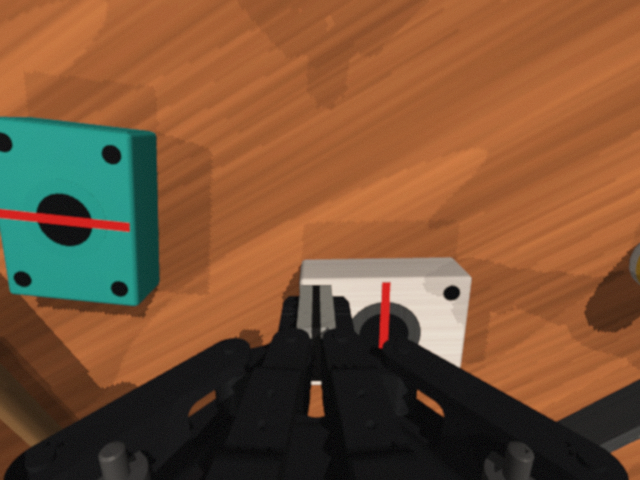

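Request:
send_rows:
  steps:
    - {"x": 0,"y": 0,"z": -0.8,"ax": 0,"ay": 0,"az": 0}
    - {"x": 0,"y": 0,"z": -0.9,"ax": 0,"ay": 0,"az": 0}
    - {"x": 0,"y": 0,"z": -0.9,"ax": 0,"ay": 0,"az": 0}
    - {"x": 0,"y": 0,"z": -0.9,"ax": 0,"ay": 0,"az": 0}
    - {"x": 0,"y": 0,"z": -0.5,"ax": 0,"ay": 0,"az": 0}
    - {"x": 0,"y": 0,"z": -0.4,"ax": 0,"ay": 0,"az": 0}
    - {"x": 0,"y": 0,"z": 0,"ax": 0,"ay": 0,"az": 0}
    - {"x": 0.12,"y": -0.07,"z": 0,"ax": 0,"ay": 0,"az": 0}
    - {"x": 0.12,"y": -0.07,"z": 0,"ax": 0,"ay": 0,"az": 0}
    - {"x": 0.12,"y": -0.07,"z": 0,"ax": 0,"ay": 0,"az": 0}
    - {"x": 0.12,"y": -0.07,"z": 0,"ax": 0,"ay": 0,"az": 0}

```text
time: 15.6
tcp_pos: [0.4366, -0.0471, 0.0211]
tool_rot: [0.001, 0.253, 0.967, 0.0]
force: [-0.1, 0.1, 0.0]
finger_gap: 0.0
```

Request:
send_rows:
  steps:
    - {"x": 0.09,"y": -0.08,"z": 0,"ax": 0,"ay": 0,"az": 0.1}
    - {"x": 0.09,"y": -0.08,"z": 0,"ax": 0,"ay": 0,"az": 0.2}
    - {"x": 0.09,"y": -0.08,"z": 0,"ax": 0,"ay": 0,"az": 0.25}
    - {"x": 0.1,"y": -0.08,"z": 0,"ax": 0,"ay": 0,"az": 0.25}
    - {"x": 0.1,"y": -0.07,"z": 0,"ax": 0,"ay": 0,"az": 0.25}
    - {"x": 0.1,"y": -0.07,"z": 0,"ax": 0,"ay": 0,"az": 0.25}
    - {"x": 0.1,"y": -0.07,"z": 0,"ax": 0,"ay": 0,"az": 0.25}
    - {"x": 0.1,"y": -0.06,"z": 0,"ax": 0,"ay": 0,"az": 0.25}
    - {"x": 0.1,"y": -0.06,"z": 0,"ax": 0,"ay": 0,"az": 0.25}
    - {"x": 0.1,"y": -0.05,"z": 0,"ax": 0,"ay": 0,"az": 0.25}

```text
time: 16.43
tcp_pos: [0.4601, -0.0647, 0.0205]
tool_rot: [-0.0, 0.117, 0.993, -0.0]
force: [-4.3, -0.6, 2.0]
finger_gap: 0.0003
```

Back off and view.

Request:
send_rows:
  steps:
    - {"x": 0.1,"y": -0.05,"z": 0,"ax": 0,"ay": 0,"az": 0.1}
    - {"x": -0.4,"y": 0.1,"z": 0,"ax": 0,"ay": 0,"az": 0}
    - {"x": -0.6,"y": 0.1,"z": 0,"ax": 0,"ay": 0,"az": 0}
    - {"x": 0,"y": 0,"z": 0.8,"ax": 0,"ay": 0,"az": 0}
    - {"x": 0,"y": 0,"z": 0.9,"ax": 0,"ay": 0,"az": 0}
    - {"x": 0,"y": 0,"z": 0.9,"ax": 0,"ay": 0,"az": 0}
    - {"x": 0,"y": 0,"z": 0.9,"ax": 0,"ay": 0,"az": 0}
    - {"x": 0,"y": 0,"z": 0.9,"ax": 0,"ay": 0,"az": 0}
    - {"x": 0,"y": 0,"z": 0,"ax": 0,"ay": 0,"az": 0}
    - {"x": 0,"y": 0,"z": 0,"ax": 0,"ay": 0,"az": 0}

```text
time: 17.27
tcp_pos: [0.4383, -0.0607, 0.1315]
tool_rot: [0.001, 0.112, 0.994, -0.0]
force: [-0.6, 0.9, -0.4]
finger_gap: -0.0001
```

```bash
python3 look.py w7;python3 -c "
from h import *
snap('side','s7.png')
a=cv2.imread('pics/s7.png');cv2.imwrite('pics/c7.png',cv2.resize(a[160:320,280:490],None,fx=3.75,fy=3.75,interpolation=cv2.INTER_CUBIC))"
```

```text
17.3167 [ 0.43772271 -0.0606474   0.13025135] [ 3.75231973e-04  1.11646632e-01  9.93747900e-01 -2.96162685e-05] [-0.36106125 -0.99439652  0.52846982]
5126 sides [0.0973 0.0625 0.086  0.0339] centre [ 0.50837796 -0.01249618] phi 1.1523965502783056 1.5601229338253633 [[467, 289], [457, 364], [354, 324], [328, 289]]
```

View pics/w7.png

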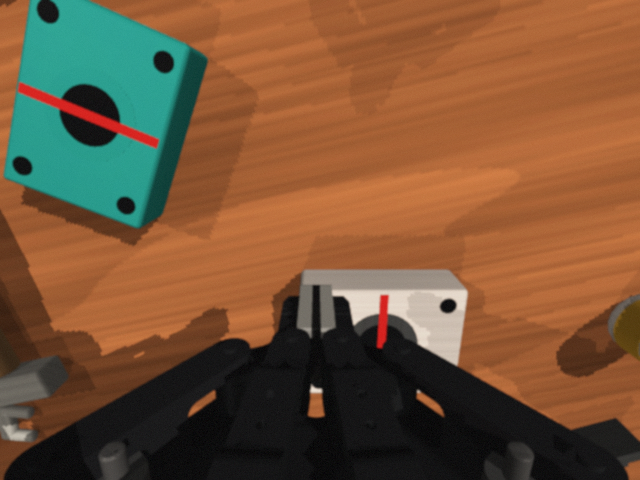

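View pics/c7.png

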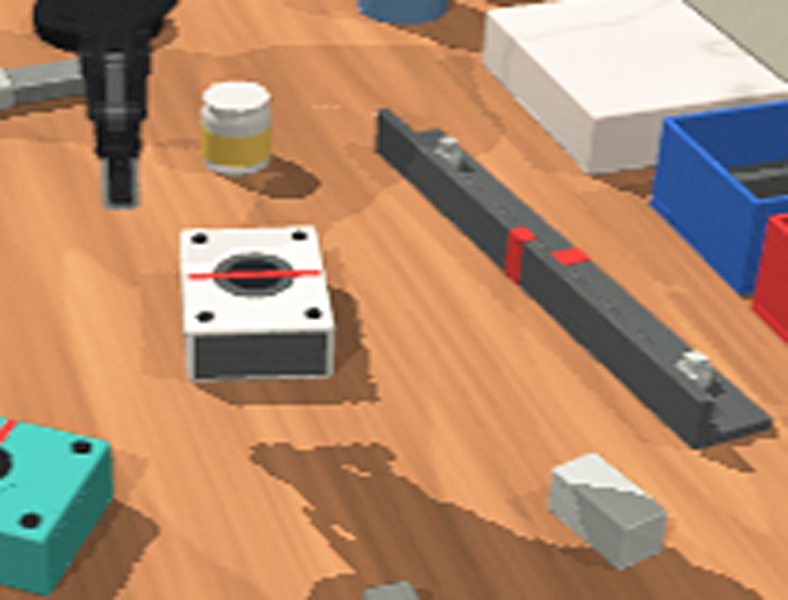

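```bash
cat > side.py <<'E'
import sys,json
from h import *
# name x0 y0 k corners(json far-left, far-right? any cyclic)
s=load(sys.argv[1]);x0,y0,k=map(float,sys.argv[2:5])
c=cor(s,json.loads(sys.argv[5]),x0,y0,k,.04)
e=(c[1]-c[0]+c[2]-c[3])/2; g=(c[2]-c[1]+c[3]-c[0])/2
if np.linalg.norm(g)>np.linalg.norm(e): e,g=g,e
print(c,c.mean(0),np.linalg.norm(e),np.linalg.norm(g),'phi',np.arctan2(e[1],e[0])%np.pi,(np.arctan2(g[1],g[0])-np.pi/2)%np.pi)
r=json.loads(sys.argv[6]);r=cor(s,r,x0,y0,k,.04);d=r[1]-r[0];print('red',r.mean(0),np.linalg.norm(d),(np.arctan2(d[1],d[0])-np.pi/2)%np.pi)
E
python3 side.py s7 280 160 3.75 '[[181,230],[317,227],[333,330],[185,333]]' '[[189,276],[321,271]]'
```

```text
[[ 0.49809519  0.03436515]
 [ 0.58547281  0.01333291]
 [ 0.55643948 -0.10451623]
 [ 0.46980964 -0.08336508]] [ 0.52745428 -0.03504581] 0.12122612719222974 0.08952378699562986 phi 1.3321237353569821 1.3329617428490068
red [ 0.52964337 -0.03058914] 0.08386879378176906 1.3640728470336743
```

Request:
send_rows:
  steps:
    - {"x": 0.6,"y": 0.2,"z": 0,"ax": 0,"ay": 0,"az": 0}
    - {"x": 0.9,"y": 0.3,"z": 0,"ax": 0,"ay": 0,"az": 0}
    - {"x": 0.9,"y": 0.3,"z": 0,"ax": 0,"ay": 0,"az": 0}
    - {"x": 0.9,"y": 0.3,"z": 0,"ax": 0,"ay": 0,"az": 0}
    - {"x": 0.9,"y": 0.3,"z": 0,"ax": 0,"ay": 0,"az": 0}
    - {"x": 0.9,"y": 0.3,"z": 0,"ax": 0,"ay": 0,"az": 0}
    - {"x": 0.9,"y": 0.3,"z": 0,"ax": 0,"ay": 0,"az": 0}
    - {"x": 0.6,"y": 0.2,"z": 0,"ax": 0,"ay": 0,"az": 0}
    - {"x": 0.2,"y": 0.08,"z": 0,"ax": 0,"ay": 0,"az": 0}
    - {"x": 0,"y": 0,"z": 0,"ax": 0,"ay": 0,"az": 0}
    - {"x": 0,"y": 0,"z": 0,"ax": 0,"ay": 0,"az": 0}

```text
time: 18.28
tcp_pos: [0.6068, -0.0037, 0.1293]
tool_rot: [-0.001, 0.112, 0.994, -0.0]
force: [-0.2, -0.4, 0.9]
finger_gap: -0.0001
```

Request:
send_rows:
  steps:
    - {"x": 0,"y": 0,"z": -0.8,"ax": 0,"ay": 0,"az": 0}
    - {"x": 0,"y": 0,"z": -0.9,"ax": 0,"ay": 0,"az": 0}
    - {"x": 0,"y": 0,"z": -0.9,"ax": 0,"ay": 0,"az": 0}
    - {"x": 0,"y": 0,"z": -0.9,"ax": 0,"ay": 0,"az": 0}
    - {"x": 0,"y": 0,"z": -0.5,"ax": 0,"ay": 0,"az": 0}
    - {"x": 0,"y": 0,"z": -0.4,"ax": 0,"ay": 0,"az": 0}
    - {"x": 0,"y": 0,"z": 0,"ax": 0,"ay": 0,"az": 0}
    - {"x": -0.14,"y": 0.03,"z": 0,"ax": 0,"ay": 0,"az": 0}
    - {"x": -0.14,"y": 0.03,"z": 0,"ax": 0,"ay": 0,"az": 0}
    - {"x": -0.14,"y": 0.03,"z": 0,"ax": 0,"ay": 0,"az": 0}
    - {"x": -0.13,"y": 0.03,"z": 0,"ax": 0,"ay": 0,"az": 0}

```text
time: 19.2
tcp_pos: [0.5937, -0.0004, 0.0213]
tool_rot: [0.001, 0.112, 0.994, 0.0]
force: [0.2, 0.3, -0.6]
finger_gap: 0.0002
```

Request:
send_rows:
  steps:
    - {"x": -0.11,"y": 0.06,"z": 0,"ax": 0,"ay": 0,"az": 0.1}
    - {"x": -0.11,"y": 0.06,"z": 0,"ax": 0,"ay": 0,"az": 0.2}
    - {"x": -0.11,"y": 0.06,"z": 0,"ax": 0,"ay": 0,"az": 0.25}
    - {"x": -0.11,"y": 0.06,"z": 0,"ax": 0,"ay": 0,"az": 0.25}
    - {"x": -0.12,"y": 0.05,"z": 0,"ax": 0,"ay": 0,"az": 0.25}
    - {"x": -0.12,"y": 0.05,"z": 0,"ax": 0,"ay": 0,"az": 0.25}
    - {"x": -0.12,"y": 0.04,"z": 0,"ax": 0,"ay": 0,"az": 0.25}
    - {"x": -0.12,"y": 0.04,"z": 0,"ax": 0,"ay": 0,"az": 0.25}
    - {"x": -0.12,"y": 0.04,"z": 0,"ax": 0,"ay": 0,"az": 0.25}
    - {"x": -0.12,"y": 0.03,"z": 0,"ax": 0,"ay": 0,"az": 0.25}
    - {"x": -0.12,"y": 0.03,"z": 0,"ax": 0,"ay": 0,"az": 0.25}

```text
time: 20.12
tcp_pos: [0.5623, 0.0128, 0.0211]
tool_rot: [0.001, -0.043, 0.999, 0.0]
force: [4.3, 2.1, 3.4]
finger_gap: 0.0003
```

```bash
python3 -c "
from h import *
snap('side','s8.png')
a=cv2.imread('pics/s8.png');cv2.imwrite('pics/c8.png',cv2.resize(a[160:320,280:490],None,fx=3.75,fy=3.75,interpolation=cv2.INTER_CUBIC))"
```

```text
(no output)
```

View pics/c8.png

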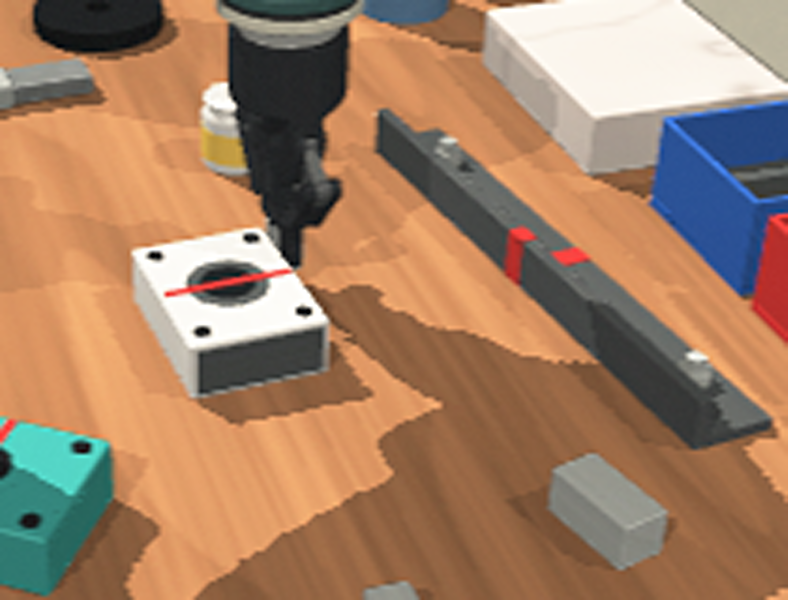

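```bash
python3 side.py s8 280 160 3.75 '[[133,251],[265,230],[327,324],[197,350]]' '[[165,295],[291,271]]'
```

```text
[[ 0.46144606  0.01725715]
 [ 0.55136649  0.01909225]
 [ 0.55504399 -0.09739051]
 [ 0.47209412 -0.10266194]] [ 0.50998767 -0.04092577] 0.11841775546823037 0.08650815124981427 phi 1.6313206602600683 1.6118821712249531
red [ 0.51047803 -0.03662834] 0.08403531188561374 1.633666598813829
```

Request:
send_rows:
  steps:
    - {"x": -0.12,"y": 0.02,"z": 0,"ax": 0,"ay": 0,"az": 0.2}
    - {"x": -0.1,"y": 0.02,"z": 0,"ax": 0,"ay": 0,"az": 0.2}
    - {"x": 0,"y": 0,"z": 0,"ax": 0,"ay": 0,"az": 0}
    - {"x": 0.4,"y": 0,"z": 0,"ax": 0,"ay": 0,"az": 0}
    - {"x": 0.5,"y": 0,"z": 0,"ax": 0,"ay": 0,"az": 0}
    - {"x": 0,"y": 0,"z": 0.8,"ax": 0,"ay": 0,"az": 0}
    - {"x": 0,"y": 0,"z": 0.9,"ax": 0,"ay": 0,"az": 0}
    - {"x": 0,"y": 0,"z": 0.9,"ax": 0,"ay": 0,"az": 0}
    - {"x": 0,"y": 0,"z": 0.9,"ax": 0,"ay": 0,"az": 0}
    - {"x": 0,"y": 0,"z": 0.9,"ax": 0,"ay": 0,"az": 0}
    - {"x": 0,"y": 0,"z": 0,"ax": 0,"ay": 0,"az": 0}
    - {"x": 0,"y": 0,"z": 0,"ax": 0,"ay": 0,"az": 0}

```text
time: 21.17
tcp_pos: [0.5796, 0.0133, 0.1311]
tool_rot: [0.001, -0.065, 0.998, -0.0]
force: [0.0, -0.0, 0.3]
finger_gap: 0.0
```

```bash
python3 look.py w9; python3 -c "
from h import *
snap('side','s9.png')
a=cv2.imread('pics/s9.png');cv2.imwrite('pics/c9.png',cv2.resize(a[160:320,280:490],None,fx=3.75,fy=3.75,interpolation=cv2.INTER_CUBIC))"
```

```text
21.2167 [0.57896822 0.01330194 0.12981425] [-3.42117239e-04 -6.48615689e-02  9.97894211e-01 -6.53573108e-05] [-1.20672272  0.71890841 -0.3780069 ]
23163 sides [0.1179 0.0871 0.1181 0.0876] centre [ 0.50590692 -0.03653409] phi 1.697167827356954 1.6967145710086875 [[349, 36], [345, 189], [160, 189], [140, 35]]
4116 sides [0.0487 0.0441 0.0533 0.0587] centre [0.58473083 0.1988303 ] phi 2.957097977369137 2.9007045820808646 [[626, 265], [595, 320], [526, 305], [572, 231]]
```

View pics/c9.png

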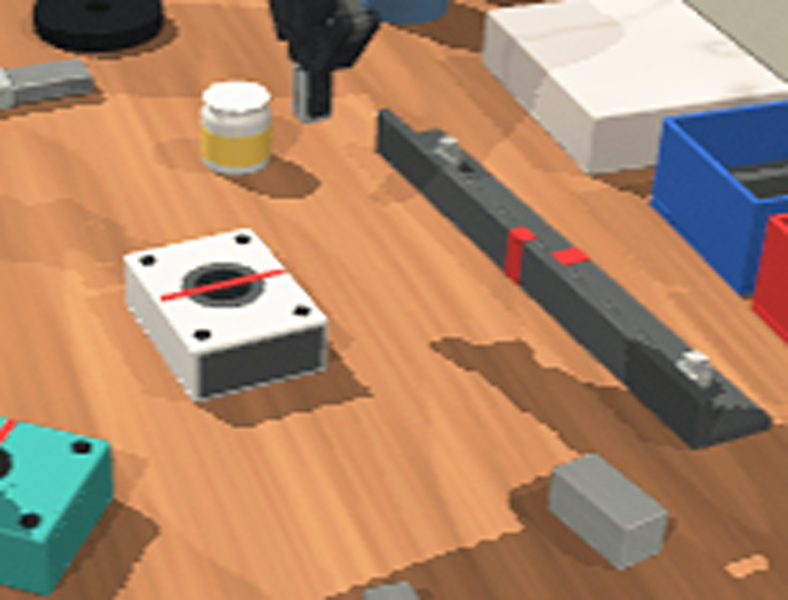

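View pics/w9.png

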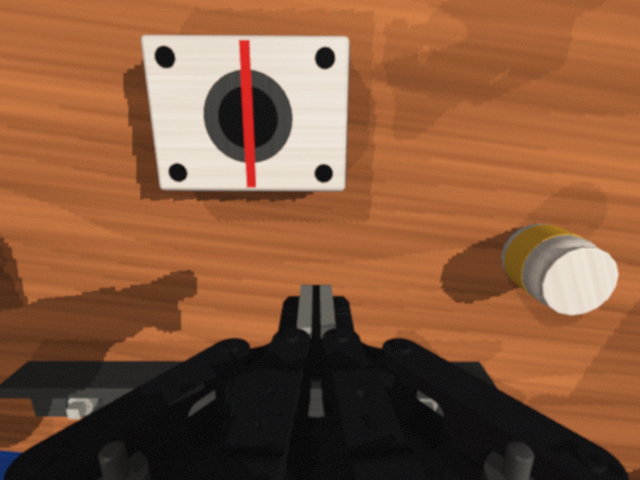

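Request:
send_rows:
  steps:
    - {"x": -0.5,"y": -0.2,"z": 0,"ax": 0,"ay": 0,"az": 0}
    - {"x": -0.8,"y": -0.32,"z": 0,"ax": 0,"ay": 0,"az": 0}
    - {"x": -0.8,"y": -0.32,"z": 0,"ax": 0,"ay": 0,"az": 0}
    - {"x": -0.8,"y": -0.32,"z": 0,"ax": 0,"ay": 0,"az": 0}
    - {"x": -0.8,"y": -0.32,"z": 0,"ax": 0,"ay": 0,"az": 0}
    - {"x": -0.8,"y": -0.32,"z": 0,"ax": 0,"ay": 0,"az": 0}
    - {"x": -0.8,"y": -0.32,"z": 0,"ax": 0,"ay": 0,"az": 0}
    - {"x": -0.66,"y": -0.25,"z": 0,"ax": 0,"ay": 0,"az": 0}
    - {"x": 0,"y": 0,"z": 0,"ax": 0,"ay": 0,"az": 0}
    - {"x": 0,"y": 0,"z": 0,"ax": 0,"ay": 0,"az": 0}
  hand: 1

```text
time: 22.1
tcp_pos: [0.4293, -0.046, 0.1296]
tool_rot: [-0.0, -0.065, 0.998, 0.0]
force: [0.3, -0.3, 0.2]
finger_gap: 0.0854
```

Request:
send_rows:
  steps:
    - {"x": 0,"y": 0,"z": -0.8,"ax": 0,"ay": 0,"az": 0}
    - {"x": 0,"y": 0,"z": -0.9,"ax": 0,"ay": 0,"az": 0}
    - {"x": 0,"y": 0,"z": -0.9,"ax": 0,"ay": 0,"az": 0}
    - {"x": 0,"y": 0,"z": -0.9,"ax": 0,"ay": 0,"az": 0}
    - {"x": 0,"y": 0,"z": -0.6,"ax": 0,"ay": 0,"az": 0}
    - {"x": 0,"y": 0,"z": -0.4,"ax": 0,"ay": 0,"az": 0}
    - {"x": 0,"y": 0,"z": -0.16,"ax": 0,"ay": 0,"az": 0}
    - {"x": 0,"y": 0,"z": 0,"ax": 0,"ay": 0,"az": 0}
    - {"x": 0,"y": 0,"z": 0,"ax": 0,"ay": 0,"az": 0}

```text
time: 22.85
tcp_pos: [0.4303, -0.0458, 0.0143]
tool_rot: [0.0, -0.065, 0.998, -0.0]
force: [0.3, 0.8, 0.7]
finger_gap: 0.0855
```

```bash
python3 -c "
from h import *
snap('side','s10.png')
a=cv2.imread('pics/s10.png');cv2.imwrite('pics/c10.png',cv2.resize(a[160:320,250:460],None,fx=3.75,fy=3.75,interpolation=cv2.INTER_CUBIC))"
```

```text
(no output)
```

View pics/c10.png

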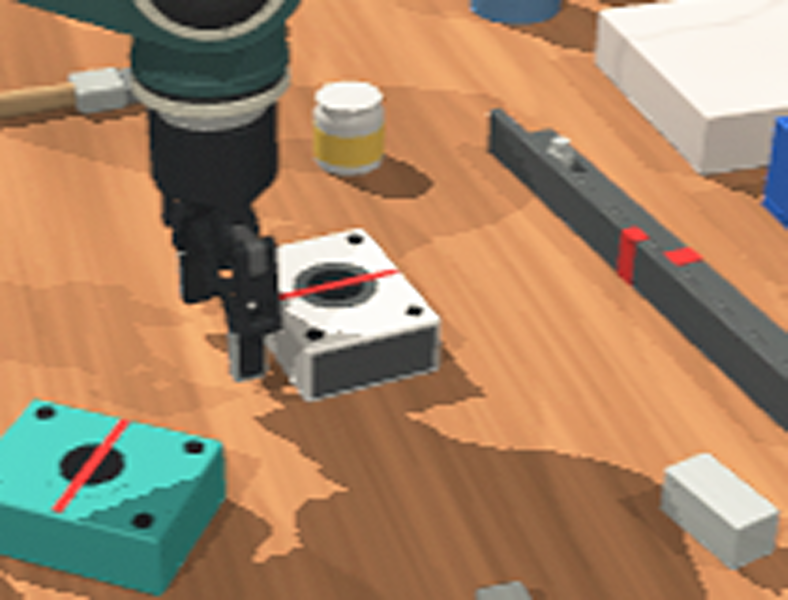

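Request:
send_rows:
  steps:
    - {"x": 0.15,"y": 0.02,"z": 0,"ax": 0,"ay": 0,"az": 0}
    - {"x": 0.2,"y": 0.03,"z": 0,"ax": 0,"ay": 0,"az": 0}
    - {"x": 0.15,"y": 0.02,"z": 0,"ax": 0,"ay": 0,"az": 0}
    - {"x": 0.12,"y": 0.02,"z": 0,"ax": 0,"ay": 0,"az": 0}
    - {"x": 0.12,"y": 0.02,"z": 0,"ax": 0,"ay": 0,"az": 0}
    - {"x": 0.12,"y": 0.01,"z": 0,"ax": 0,"ay": 0,"az": 0}
    - {"x": 0.14,"y": 0,"z": 0,"ax": 0,"ay": 0,"az": 0}
    - {"x": 0.16,"y": 0,"z": 0,"ax": 0,"ay": 0,"az": 0}
    - {"x": 0.16,"y": 0,"z": 0,"ax": 0,"ay": 0,"az": 0}
    - {"x": 0.16,"y": 0,"z": 0,"ax": 0,"ay": 0,"az": 0}
    - {"x": 0.16,"y": 0,"z": 0,"ax": 0,"ay": 0,"az": 0}
    - {"x": 0.16,"y": 0,"z": 0,"ax": 0,"ay": 0,"az": 0}

```text
time: 23.9
tcp_pos: [0.4746, -0.0428, 0.0137]
tool_rot: [-0.001, -0.065, 0.998, 0.0]
force: [-6.6, -0.1, 4.5]
finger_gap: 0.0852
```

Request:
send_rows:
  steps:
    - {"x": 0.16,"y": 0,"z": 0,"ax": 0,"ay": 0,"az": 0}
    - {"x": 0.16,"y": 0,"z": 0,"ax": 0,"ay": 0,"az": 0}
    - {"x": 0.16,"y": 0,"z": 0,"ax": 0,"ay": 0,"az": 0}
    - {"x": 0.16,"y": 0,"z": 0,"ax": 0,"ay": 0,"az": 0}
    - {"x": 0.16,"y": 0,"z": 0,"ax": 0,"ay": 0,"az": 0}
    - {"x": 0.16,"y": 0,"z": 0,"ax": 0,"ay": 0,"az": 0}
    - {"x": 0.16,"y": 0,"z": 0,"ax": 0,"ay": 0,"az": 0}
    - {"x": 0.16,"y": 0,"z": 0,"ax": 0,"ay": 0,"az": 0}
    - {"x": 0.16,"y": 0,"z": 0,"ax": 0,"ay": 0,"az": 0}
    - {"x": 0.16,"y": 0,"z": 0,"ax": 0,"ay": 0,"az": 0}
    - {"x": 0.16,"y": 0,"z": 0,"ax": 0,"ay": 0,"az": 0}

```text
time: 24.82
tcp_pos: [0.5186, -0.0428, 0.0137]
tool_rot: [-0.001, -0.065, 0.998, 0.0]
force: [-6.6, 0.6, 4.6]
finger_gap: 0.0855
```

```bash
python3 -c "
from h import *
snap('side','s11.png')
a=cv2.imread('pics/s11.png');cv2.imwrite('pics/c11.png',cv2.resize(a[160:320,290:500],None,fx=3.75,fy=3.75,interpolation=cv2.INTER_CUBIC))"
```

```text
(no output)
```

View pics/c11.png

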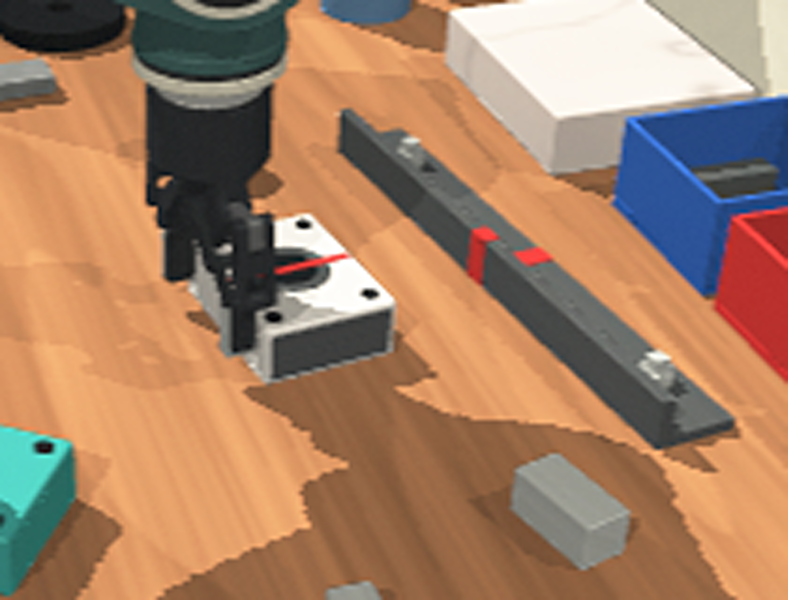

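```bash
cat > edge.py <<'E'
import sys,json
from h import *
s=load(sys.argv[1]);x0,y0,k=map(float,sys.argv[2:5])
O=np.array([.711,-.0265]);xf=np.array([np.cos(.127),np.sin(.127)]);yf=np.array([-xf[1],xf[0]])
c=cor(s,json.loads(sys.argv[5]),x0,y0,k,.04)
for p in c: print(p,'fence',(p-O)@xf,(p-O)@yf)
d=c[0]-c[1];print('phi',np.arctan2(d[1],d[0])%np.pi,np.linalg.norm(d))
E
python3 edge.py s11 290 160 3.75 '[[313,213],[394,300],[266,351],[347,256]]'
```

```text
[0.61274042 0.0245569 ] fence -0.09100141530213803 0.0630911569091591
[ 0.62543906 -0.08973508] fence -0.09288114932321809 -0.05188875097826523
[ 0.53251427 -0.1207853 ] fence -0.18899034017507138 -0.07091915605703163
[ 0.61555991 -0.03317799] fence -0.09551727524321477 0.005464128898513951
phi 1.6814494135170017 0.11499527215407854
```

Request:
send_rows:
  steps:
    - {"x": 0.16,"y": 0.01,"z": 0,"ax": 0,"ay": 0,"az": 0}
    - {"x": 0.16,"y": 0.01,"z": 0,"ax": 0,"ay": 0,"az": 0}
    - {"x": 0.16,"y": 0.01,"z": 0,"ax": 0,"ay": 0,"az": 0}
    - {"x": 0.16,"y": 0.01,"z": 0,"ax": 0,"ay": 0,"az": 0}
    - {"x": 0.16,"y": 0.01,"z": 0,"ax": 0,"ay": 0,"az": 0}
    - {"x": 0.16,"y": 0.01,"z": 0,"ax": 0,"ay": 0,"az": 0}
    - {"x": 0.16,"y": 0.01,"z": 0,"ax": 0,"ay": 0,"az": 0}
    - {"x": 0.16,"y": 0.01,"z": 0,"ax": 0,"ay": 0,"az": 0}
    - {"x": 0.16,"y": 0.01,"z": 0,"ax": 0,"ay": 0,"az": 0}
    - {"x": 0.16,"y": 0.01,"z": 0,"ax": 0,"ay": 0,"az": 0}
    - {"x": 0.16,"y": 0.01,"z": 0,"ax": 0,"ay": 0,"az": 0}
    - {"x": 0.16,"y": 0.01,"z": 0,"ax": 0,"ay": 0,"az": 0}

```text
time: 25.87
tcp_pos: [0.5666, -0.0398, 0.0136]
tool_rot: [-0.001, -0.065, 0.998, 0.0]
force: [-6.5, -0.4, 2.8]
finger_gap: 0.0855
```

Request:
send_rows:
  steps:
    - {"x": 0.14,"y": 0.01,"z": 0,"ax": 0,"ay": 0,"az": 0}
    - {"x": 0.14,"y": 0.01,"z": 0,"ax": 0,"ay": 0,"az": 0}
    - {"x": 0.14,"y": 0.01,"z": 0,"ax": 0,"ay": 0,"az": 0}
    - {"x": 0.14,"y": 0.01,"z": 0,"ax": 0,"ay": 0,"az": 0}
    - {"x": 0.14,"y": 0.01,"z": 0,"ax": 0,"ay": 0,"az": 0}
    - {"x": 0.14,"y": 0.01,"z": 0,"ax": 0,"ay": 0,"az": 0}
    - {"x": 0.14,"y": 0.01,"z": 0,"ax": 0,"ay": 0,"az": 0}
    - {"x": 0.1,"y": 0.01,"z": 0,"ax": 0,"ay": 0,"az": 0}

```text
time: 26.53
tcp_pos: [0.5937, -0.0378, 0.0136]
tool_rot: [-0.001, -0.065, 0.998, 0.0]
force: [-5.4, -0.2, 3.4]
finger_gap: 0.0855
```

```bash
python3 -c "
from h import *
snap('side','s12.png')
a=cv2.imread('pics/s12.png');cv2.imwrite('pics/c12.png',cv2.resize(a[160:320,290:500],None,fx=3.75,fy=3.75,interpolation=cv2.INTER_CUBIC))"
```

```text
(no output)
```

View pics/c12.png

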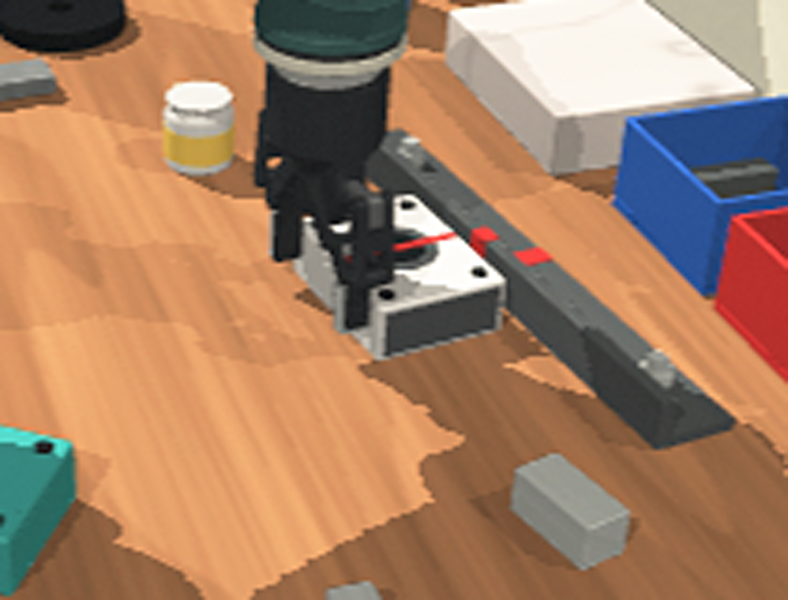

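Request:
send_rows:
  steps:
    - {"x": 0.1,"y": 0.01,"z": 0,"ax": 0,"ay": 0,"az": 0}
    - {"x": 0.1,"y": 0.01,"z": 0,"ax": 0,"ay": 0,"az": 0}
    - {"x": 0.1,"y": 0.01,"z": 0,"ax": 0,"ay": 0,"az": 0}
    - {"x": 0.1,"y": 0.01,"z": 0,"ax": 0,"ay": 0,"az": 0}
    - {"x": 0.1,"y": 0.01,"z": 0,"ax": 0,"ay": 0,"az": 0}
    - {"x": 0.05,"y": 0.01,"z": 0,"ax": 0,"ay": 0,"az": 0}

```text
time: 27.08
tcp_pos: [0.6078, -0.0363, 0.0136]
tool_rot: [-0.0, -0.065, 0.998, 0.0]
force: [-3.0, -0.6, -1.4]
finger_gap: 0.0853
```

Request:
send_rows:
  steps:
    - {"x": 0.04,"y": 0.01,"z": 0,"ax": 0,"ay": 0,"az": 0}
    - {"x": 0.04,"y": 0.01,"z": 0,"ax": 0,"ay": 0,"az": 0}

```text
time: 27.25
tcp_pos: [0.6094, -0.0358, 0.0136]
tool_rot: [-0.0, -0.065, 0.998, 0.0]
force: [-15.4, -1.3, 2.1]
finger_gap: 0.0854
```

Request:
send_rows:
  steps:
    - {"x": 0.03,"y": 0,"z": 0,"ax": 0,"ay": 0,"az": 0}
    - {"x": 0,"y": 0,"z": 0,"ax": 0,"ay": 0,"az": 0}

```text
time: 27.42
tcp_pos: [0.6093, -0.0358, 0.0136]
tool_rot: [-0.001, -0.065, 0.998, 0.0]
force: [-13.6, -0.9, 4.0]
finger_gap: 0.0853
```

```bash
python3 -c "
from h import *
snap('side','s13.png')
a=cv2.imread('pics/s13.png');cv2.imwrite('pics/c13.png',cv2.resize(a[180:280,360:460],None,fx=6,fy=6,interpolation=cv2.INTER_CUBIC))"
```

```text
(no output)
```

View pics/c13.png

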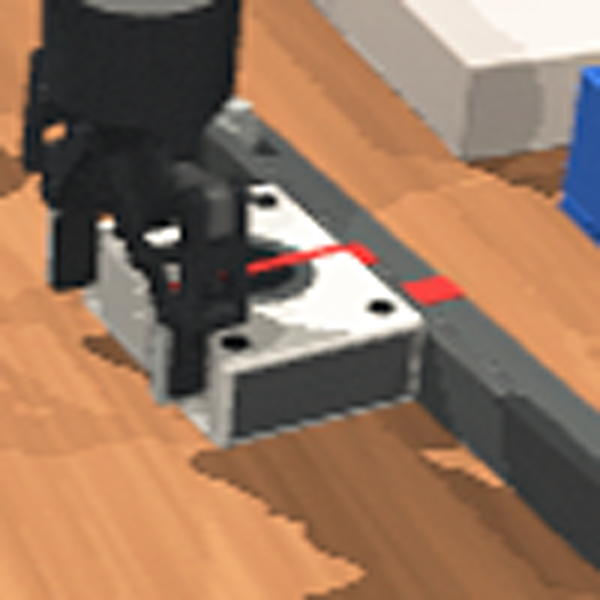

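Request:
send_rows:
  steps:
    - {"x": 0.06,"y": 0.01,"z": 0,"ax": 0,"ay": 0,"az": 0}
    - {"x": 0,"y": 0,"z": 0,"ax": 0,"ay": 0,"az": 0}

```text
time: 27.63
tcp_pos: [0.6094, -0.0357, 0.0136]
tool_rot: [-0.003, -0.065, 0.998, 0.0]
force: [-31.4, -2.6, 14.0]
finger_gap: 0.0852
```

Request:
send_rows:
  steps:
    - {"x": -0.2,"y": -0.03,"z": 0,"ax": 0,"ay": 0,"az": 0}
    - {"x": -0.6,"y": -0.08,"z": 0,"ax": 0,"ay": 0,"az": 0}
    - {"x": -0.8,"y": -0.1,"z": 0,"ax": 0,"ay": 0,"az": 0}
    - {"x": -0.5,"y": -0.06,"z": 0.5,"ax": 0,"ay": 0,"az": 0}
    - {"x": -0.6,"y": 0,"z": 0.9,"ax": 0,"ay": 0,"az": 0}
    - {"x": -0.6,"y": 0,"z": 0.9,"ax": 0,"ay": 0,"az": 0}
    - {"x": -0.3,"y": 0,"z": 0.9,"ax": 0,"ay": 0,"az": 0}
    - {"x": 0,"y": 0,"z": 0.9,"ax": 0,"ay": 0,"az": 0}
    - {"x": 0,"y": 0,"z": 0.9,"ax": 0,"ay": 0,"az": 0}
    - {"x": 0,"y": 0,"z": 0.9,"ax": 0,"ay": 0,"az": 0}
    - {"x": 0,"y": 0,"z": 0,"ax": 0,"ay": 0,"az": 0}
    - {"x": 0,"y": 0,"z": 0,"ax": 0,"ay": 0,"az": 0}

```text
time: 28.63
tcp_pos: [0.5225, -0.0424, 0.1628]
tool_rot: [0.002, -0.065, 0.998, -0.0]
force: [-0.2, -0.5, -0.1]
finger_gap: 0.0857
```

```bash
python3 look.py w14; python3 -c "
from h import *
snap('side','s14.png')
a=cv2.imread('pics/s14.png');cv2.imwrite('pics/c14.png',cv2.resize(a[170:270,350:460],None,fx=6,fy=6,interpolation=cv2.INTER_CUBIC))
snap('top','t14.png')
a=cv2.imread('pics/t14.png');cv2.imwrite('pics/d14.png',cv2.resize(a[95:215,270:430],None,fx=5,fy=5,interpolation=cv2.INTER_CUBIC))"
```

```text
28.6833 [ 0.52199753 -0.04227233  0.16139982] [ 5.97451360e-04 -6.50930565e-02  9.97879018e-01 -5.70320949e-05] [-0.38191108  0.25893157 -0.74894436]
7476 sides [0.1164 0.0765 0.1167 0.0868] centre [ 0.66012852 -0.03050541] phi 1.7440307329161675 1.695676978031685 [[378, 339], [373, 412], [245, 421], [239, 339]]
2612 sides [0.0469 0.0343 0.0622 0.0759] centre [0.58884831 0.20004252] phi 2.9062014636113096 3.0977588882461053 [[631, 326], [611, 360], [537, 369], [592, 297]]
```

View pics/c14.png

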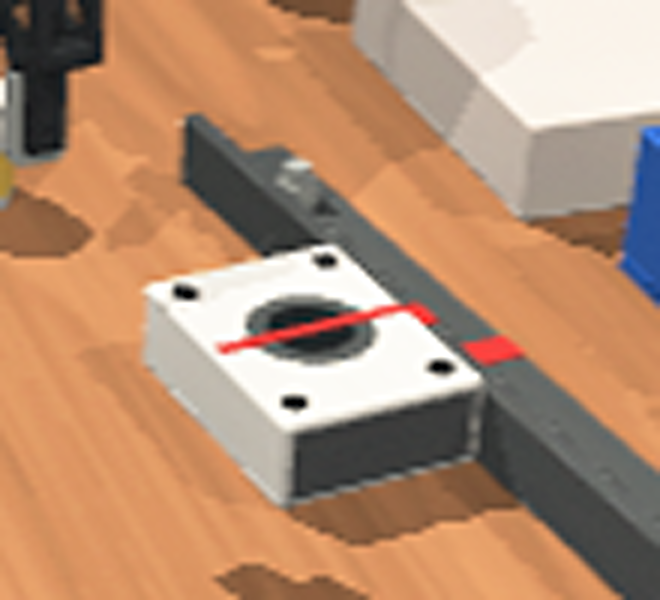

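View pics/t14.png

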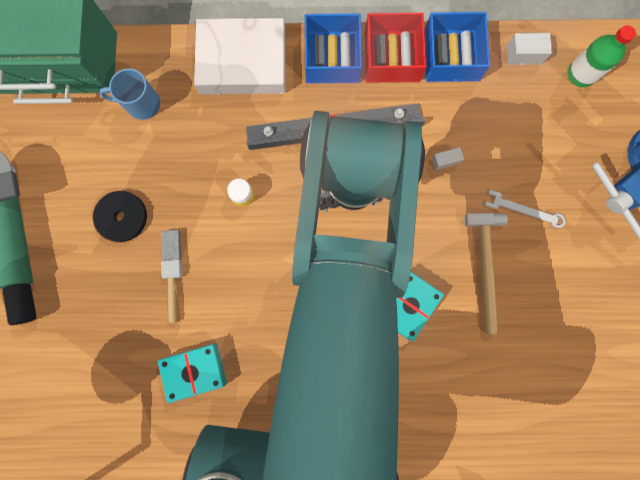

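View pics/w14.png

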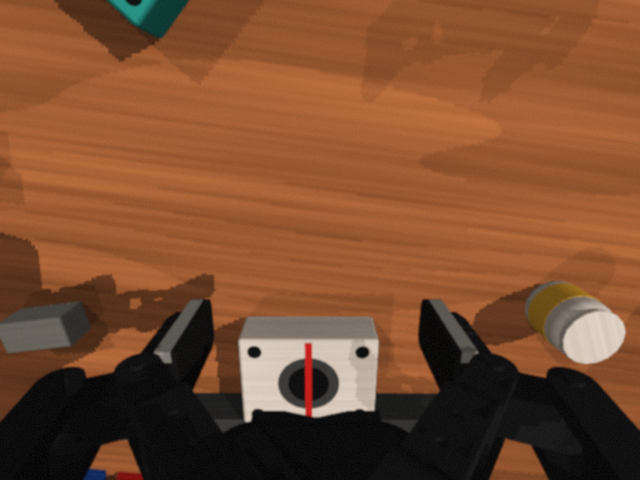

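Request:
send_rows:
  steps:
    - {"x": -0.7,"y": 0.6,"z": 0.3,"ax": 0,"ay": 0,"az": 0}
    - {"x": -0.7,"y": 0.9,"z": 0.3,"ax": 0,"ay": 0,"az": 0}
    - {"x": -0.7,"y": 0.9,"z": 0.3,"ax": 0,"ay": 0,"az": 0}
    - {"x": -0.5,"y": 0.9,"z": 0,"ax": 0,"ay": 0,"az": 0}
    - {"x": -0.5,"y": 0.9,"z": 0,"ax": 0,"ay": 0,"az": 0}
    - {"x": -0.5,"y": 0.9,"z": 0,"ax": 0,"ay": 0,"az": 0}
    - {"x": -0.3,"y": 0.9,"z": 0,"ax": 0,"ay": 0,"az": 0}
    - {"x": -0.3,"y": 0.9,"z": 0,"ax": 0,"ay": 0,"az": 0}
    - {"x": -0.3,"y": 0.9,"z": 0,"ax": 0,"ay": 0,"az": 0}
    - {"x": 0,"y": 0.9,"z": 0,"ax": 0,"ay": 0,"az": 0}
    - {"x": 0,"y": 0,"z": 0,"ax": 0,"ay": 0,"az": 0}
    - {"x": 0,"y": 0,"z": 0,"ax": 0,"ay": 0,"az": 0}

```text
time: 29.78
tcp_pos: [0.4089, 0.1758, 0.1828]
tool_rot: [-0.001, -0.066, 0.998, -0.0]
force: [-0.5, 0.2, -0.3]
finger_gap: 0.0853
```

```bash
python3 -c "
from h import *
snap('top','t15.png')
a=cv2.imread('pics/t15.png');cv2.imwrite('pics/d15.png',cv2.resize(a[95:195,290:390],None,fx=6,fy=6,interpolation=cv2.INTER_CUBIC))"
```

```text
(no output)
```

View pics/d15.png

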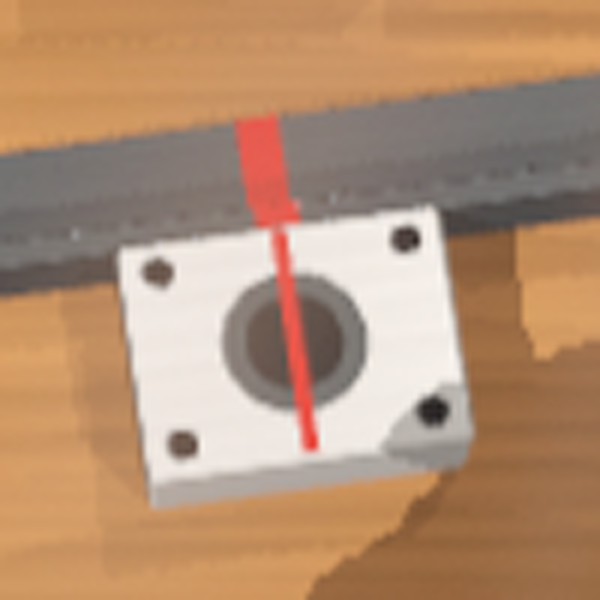

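View pics/t15.png

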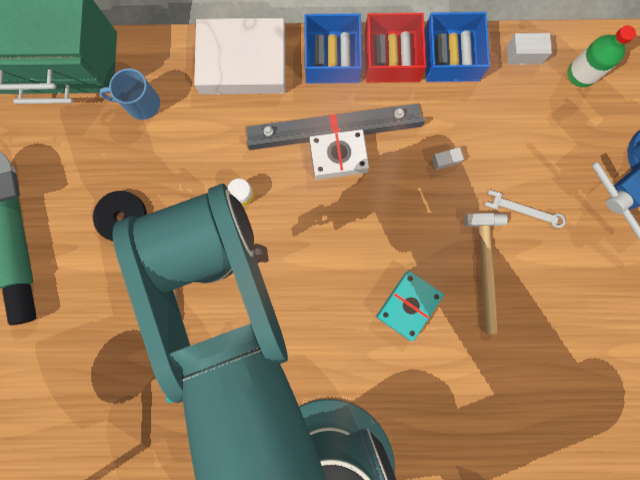

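```bash
python3 edge.py t15 290 95 6 '[[119,249],[437,208],[472,440],[152,485]]'
python3 - <<'E'
from h import *
S=manip.sense();print(S['tcp_pos'],S['force'])
a=cv2.imread('pics/t0.png') if 0 else cv2.imread('pics/top0.png').astype(int)
b=cv2.imread('pics/t15.png').astype(int)
print(manip.close_job())
E
```

```text
[0.70119221 0.03239079] fence -0.0022697615840740655 0.05965874435544301
[ 0.71540567 -0.0847998 ] fence -0.0030139959343946057 -0.058388293963764624
[ 0.62708049 -0.09536349] fence -0.09196581772975522 -0.05767973162521545
[0.61169097 0.02117264] fence -0.09247106190856982 0.059867071399625264
phi 1.6914918527421752 0.11804938433005346
[0.40904038 0.17516229 0.18294367] [-0.6048092  -0.27006983 -0.03302476]
the job is handed in; nothing more can be done
None
```

The die block is flush against the fence with its middle on the red mark, and the job is handed in. It took about 30 s of the 72 s allowed.

**Turning:** I walked the block round with the closed fingers in five pushes on alternate corners, about 80° in all. Its middle was never measured more than about 2.5 cm from where it stood. By the last wrist picture before the final push, a long side was within about 0.5° of parallel to the fence.

**Pushing up:** I then slid it to the fence with the open fingertips, gripping nothing. The push took about 7 N sliding. I pressed it home at up to about 34 N at the wrist, well under the 120 N limit; then the arm backed away.

**Last checks, from the top camera:**
- The block's red line meets the middle of the fence mark to about 1 mm.
- The block is parallel to the fence within about 0.4°.
- The far top edge measured 2 to 3 mm short of the fence face. That is about the camera's calibration error, and the block stopped dead when I pressed on it, so I take it as touching.
- The tin, offcut, wrench and discs looked unmoved, as did the two hammer-shaped tools. I judged this by eye, except for the tin's rough position.
- The wrist force was near zero, with the arm standing clear of everything.

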